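# Pack the spare relays from the parts drawer

## Task

Pull the cabinet's top drawer all the way out to its stop, move every yellow relay in it into the white tub, and leave the black transformer in the drawer. Then put the green lid on the tub and press it down firmly for a moment so that it sits level all round, and have the drawer pushed fully home at the end. Leave the meter, the circuit board and the screwdriver where they lie.

Things in the scene. Friction and masses are not known exactly. Their poses are not given: they have to be found in the camera images.
- cab_drawer0 (a joint): Opening of the top drawer in m: 0 fully home, 0.1736 at its stop; it may start up to 0.03 open. It slides along the cabinet's own -x (towards the robot) with light friction (about 1 N) and stays where it is left.
- cab_drawer0_handle (a point): Middle of the top drawer's steel bar handle: a round level bar 11 mm thick and 120 mm long along the cabinet's y, its axis 35 mm in front of the drawer front, about 106 mm above the bench, with two thin stems 51 mm either side of the middle. The drawer front's top edge is 25 mm above this point and the cabinet's top 38 mm above.
- drawer_floor (a point): Point on the inner floor of the top drawer, midway across, 62 mm behind the inside of its front; axes as the cabinet's. Inside, the drawer measures 205 (x) x 258 (y) mm with walls 40 mm high above this floor (the blue front rises 49 mm). At its stop the front 165 mm or so of it are clear of the cabinet.
- cab: Fixed grey two-drawer bench cabinet with blue fronts, 250 (x) x 300 (y) x 144 mm; origin at the centre of its underside; its x axis points from its front to its back, away from the robot. The lower drawer is not needed.
- tub: Loose white open plastic tub, 100 (x) x 160 (y) x 48 mm outside, walls and floor 3 mm, about 0.35 kg; origin at the centre of its underside, z up.
- lid: Loose green lid, about 0.09 kg: plate 104 (x) x 164 (y) mm, 6 to 10 mm above the origin; a tapered skirt below it fits inside the tub's mouth with 3 to 5 mm play; on top a central grip block 16 (x) x 56 (y) mm, its top 36 mm above the origin. Origin: centre, at the skirt's lower edge. Seated, its long side lies along the tub's (either way round), origin 42 mm above the tub's.
- relay0: Yellow relay with a black foot and a small white patch on top, 20 x 28 x 26 mm (its own x, y, z), origin at its centre, 25 g; starts upright in the top drawer, or is absent.
- relay1: Yellow relay with a black foot and a small white patch on top, 20 x 28 x 26 mm (its own x, y, z), origin at its centre, 25 g; starts upright in the top drawer, or is absent.
- relay2: Yellow relay with a black foot and a small white patch on top, 20 x 28 x 26 mm (its own x, y, z), origin at its centre, 25 g; starts upright in the top drawer, or is absent.
- relay3: Yellow relay with a black foot and a small white patch on top, 20 x 28 x 26 mm (its own x, y, z), origin at its centre, 25 g; starts upright in the top drawer, or is absent.
- relay4: Yellow relay with a black foot and a small white patch on top, 20 x 28 x 26 mm (its own x, y, z), origin at its centre, 25 g; starts upright in the top drawer, or is absent.
- transformer: Black transformer block with a steel band, 20 x 28 x 26 mm (its own x, y, z), origin at its centre, 45 g; starts in the top drawer and belongs there.
- meter: Bystander: grey hand-held meter 150 x 78 x 38 mm lying flat, origin at the centre of its underside.
- board: Bystander: green circuit board 75 x 65 mm with components, lying flat, origin at the centre of its underside.
- driver: Bystander: screwdriver lying on the bench, origin at its underside.

How it is judged:
By the outcome, as a careful person would: the job done as asked, in the order asked, and still so for the second after the job is handed in, with the robot touching nothing.
Of relay0, relay1, relay2, relay3, relay4 only 3 to 5 are there at a start; the rules pass over those that are not, and their reading is None.
At some moment in a run one of lid may be knocked a few centimetres aside while the robot is not near it.
Once in a run the grip may slacken for a moment while it holds something.
It also fails if it takes over 210 s, if anything falls off the work surface, if the arm or the gripper's body presses on something with over 40 N, if the wrist force passes 120 N, or if a joint passes its speed limit or range.

## Robot

A 7-joint arm with a two-finger parallel gripper is mounted at the origin on the work surface. World frame = base frame: x ahead of the robot, y to its left, z up, the work surface at z = 0. Lengths are in m, angles in rad, forces in N, time in s.
With the tool pointing down it reaches from about 0.4 to 0.875 m from the base axis. Payload 19.3 kg.
Tool frame: the origin (TCP) lies at the very end of the fingers, on their centre line; the grasp point (between the pads) lies 19 mm behind it (r.grip_point_offset is the distance from the TCP to the grasp point, in m); z points along the fingers, x is the direction in which the jaws open and shut, and the axes are right-handed (so a half turn about z gives the same grasp; the last joint's range is limited). The gripper opens to 85 mm and grips with 20 to 120 N. Pads are 22 mm wide; open, the fingers measure 114 mm over their backs; the gripper's body (76 mm by 85 mm) begins 54 mm behind the grasp point. The pads swing forward as they close: fully open they stand 13 mm farther back than shut.
Start: joints at [-1.201, 0.521, -0.036, 1.599, 0.021, 1.021, -0.113], TCP at [0.266, 0.566, 0.231] pointing down, gripper open.
Joint ranges: [-2.91, 2.91], [-0.3, 2.13], [-1.5, 1.42], [0.17, 2.43], [-1.26, 4.41], [0.16, 1.93], [-2.52, 2.52]. Speed limits (rad/s): [1.89, 1.89, 2.39, 2.39, 3.01, 3.01, 3.01].

## Interface

Orientations are given as a unit quaternion [x, y, z, w].
In Python, from cell import r, optics, models gives the robot as it stands.
- The arm moves only by the tool apply_moves, never from a script. Its argument "rows" is a list of rows, each an object with "dp": the shift along the tool's x, y, z normalised to -1 to 1, where 1 is 0.3 m, a list of three; "dr": the turn, a rotation vector about the tool's x, y, z normalised to -1 to 1, where 1 is 0.12 rad, a list of three. In form: [{"dp": [x, y, z], "dr": [wx, wy, wz]}, ...]. A call has 1 to 12 rows; each row shifts and turns the commanded pose from where the row before left it, along the tool's axes as they then stand; what a row does not reach is not made up. A row lasts 1/12 s, in which the tool goes at most 41.7 mm and 7.16 degrees, less where a joint would pass 70% of its speed; a pose out of reach is approached as far as the arm can. A call with a number of a shift or a turn outside -1 to 1 is refused whole. A call with a gripper value outside its range is refused whole. "grip" is the opening, from 0 (shut) to 1 (fully open), set as the call begins (left out, the last holds). The fingers move at their own pace and stop on an object; "newtons" is the grip in N (left out, the last holds). Time passes only in rows, so rows that do not move let the fingers close. It gives the time, the measured TCP pose, the force and the opening at its end, in the units of the state.
- r.state(): the state, without advancing time (a new reading comes with each control period).
- optics.grab_frame(name): name is "scene" or "top" or "wrist"; returns a dict with "image" (480x640x3 uint8, red, green, blue), "camera_matrix" (3x3 intrinsics, pixels), "k1" (the pictures are not rectified: a ray, as slopes to the right and down, at radius r is drawn at 1 + k1 r^2 times it, then the intrinsics apply), "R" (3x3) and "t" (3): a world point X has camera coordinates R X + t. Camera axes: x right, y down, z forward; pixel columns grow to the right and rows downward; lengths in m; the calibration is good to about 2 mm. A picture is of the moment at which its call begins. There is no depth.
- r.finish_job(): hands the job in, once; it reports no verdict.
Trained networks look in a picture, given as the dict that the camera call returned (one of the last four; its "shot" number tells which), for a name from the list of things; names that differ only in an ending like _2 or _b are one class to them, and where a whole thing is asked for, a point or a joint stands for the part that bears it (a point fixed in the world has none). Each returns a list of dicts, best first, with "conf" (0 to 1); they miss things now and then, are a little off and sometimes report something else, mostly with a low value. They report only what shows in the picture. A call takes as long as a camera call.
- models.find_in(picture, label): "xyz" ([x, y, z] in m, in world coordinates, good to about 4 mm: the middle of the surface that is visible of it).
The state is a dict: "time_s": time; "joint_pos": joint angles; "joint_vel": joint speeds; "tau": joint torques, N m; "eef_pos": TCP position; "eef_rot": TCP orientation; "contact_force": force on the tool from outside, world axes, zero at the start; "torque": the same for the moment, N m; "finger_gap": opening from 0.0 (shut) to 1.0 (fully open).
Only numpy, scipy, OpenCV 4.12 (cv2) and the standard library are available. Lean on these libraries where they do the work, as an engineer would, in place of code of your own. Each camera call takes 0.05 s, during which the arm holds its last target.

## Working session

There is one attempt and no reset: what is moved stays moved. The work goes in short steps, Python scripts to look and compute and a tool call to move; the robot and the scene stay as the last step left them, time stands still between calls to the robot, and variables do not carry over. Pictures are saved under pics/ and viewed, and the job is handed in when it is done.

Besides the shell and the picture viewer there is one more tool, called after ">>>" as name([rows], argument=value, ...), one row to a line, values as JSON. apply_moves: Moves the arm, as the interface text tells. Scaled input: -1 to 1 covers 0.3 m each way for a shift and 0.12 rad each way for a turn. Its arguments: {"type":"object","properties":{"rows":{"type":"array","items":{"type":"object","properties":{"dp":{"type":"array","items":{"type":"number","minimum":-1,"maximum":1}},"dr":{"type":"array","items":{"type":"number","minimum":-1,"maximum":1}}}}},"grip":{"type":"number"},"newtons":{"type":"number"}},"required":["rows"]}

```bash
ls; mkdir -p pics
cat > h.py <<'E'
import numpy as np, cv2
from cell import r, optics, models
from scipy.spatial.transform import Rotation as Ro
def snap(name,fn):
    p=optics.grab_frame(name); cv2.imwrite('pics/'+fn,p['image'][:,:,::-1]); return p
def proj(p,X):
    c=p['R']@np.array(X)+p['t']; s=c[:2]/c[2]; rr=s@s
    d=s*(1+p['k1']*rr); K=p['camera_matrix']; return (K@np.array([d[0],d[1],1]))[:2]
def ray(p,uv,z):
    K=p['camera_matrix']; d=np.array([(uv[0]-K[0,2])/K[0,0],(uv[1]-K[1,2])/K[1,1]]); s=d.copy()
    for _ in range(20): s=d/(1+p['k1']*(s@s))
    R=np.array(p['R']);C=-R.T@p['t']; v=R.T@np.array([s[0],s[1],1]); return C+v*(z-C[2])/v[2]
def st():
    s=r.state(); print('t',round(s['time_s'],2),'pos',np.round(s['eef_pos'],4),'q',np.round(s['eef_rot'],4),'F',np.round(s['contact_force'],1),'gap',round(s['finger_gap'],3)); return s
E
python3 - <<'E'
from h import *
s=st(); print(Ro.from_quat(s['eef_rot']).as_matrix().round(3))
for n in ('scene','top','wrist'):
    p=snap(n,n+'0.png'); print(n,(-np.array(p['R']).T@p['t']).round(3))
    for l in ['cab_drawer0_handle','cab','tub','lid','relay0','transformer','meter','board','driver']:
        print(l,[(round(d['conf'],2),np.round(d['xyz'],3).tolist()) for d in models.find_in(p,l)][:6])
E
```

```text
pics
t 0.0 pos [0.266  0.5652 0.2307] q [ 8.443e-01  5.358e-01 -5.000e-04  3.000e-04] F [ 0.9 -0.4  1. ] gap 1.0
[[ 0.426  0.905 -0.   ]
 [ 0.905 -0.426 -0.001]
 [-0.001  0.    -1.   ]]
scene [1.09  0.581 0.863]
cab_drawer0_handle [(0.74, [0.634, -0.127, 0.122]), (0.22, [0.575, 0.499, 0.024])]
cab [(0.55, [0.792, -0.08, 0.144])]
tub [(0.88, [0.464, 0.301, 0.013])]
lid [(0.75, [0.651, 0.226, 0.009]), (0.46, [0.52, -0.446, 0.04])]
relay0 []
transformer []
meter [(0.75, [0.52, -0.443, 0.04])]
board [(0.84, [0.295, -0.346, 0.005])]
driver [(0.72, [0.573, 0.501, 0.021])]
top [0.409 0.005 1.359]
cab_drawer0_handle [(0.9, [0.638, -0.156, 0.115])]
cab [(0.71, [0.749, -0.147, 0.143])]
tub [(0.65, [0.475, 0.306, 0.006])]
lid []
relay0 [(0.36, [0.478, 0.307, 0.004])]
transformer []
meter [(0.7, [0.507, -0.46, 0.038])]
board [(0.71, [0.291, -0.343, 0.005])]
driver [(0.68, [0.564, 0.492, 0.022])]
wrist [0.198 0.598 0.374]
cab_drawer0_handle []
cab []
tub [(0.76, [0.436, 0.355, 0.029])]
lid []
relay0 []
transformer []
meter []
board []
driver [(0.62, [0.51, 0.47, 0.012])]
```

View pics/scene0.png

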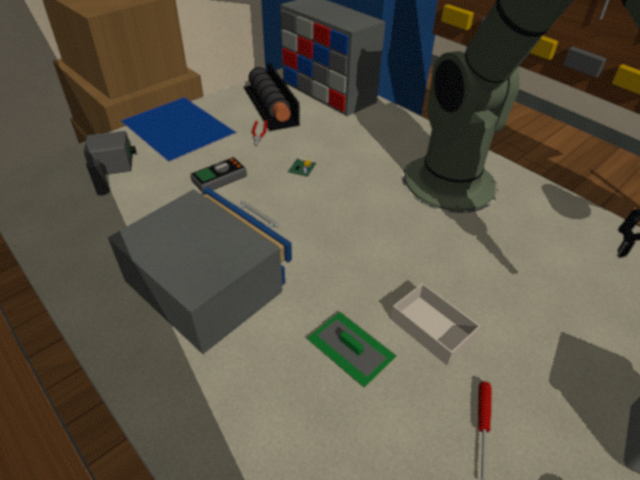

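View pics/top0.png

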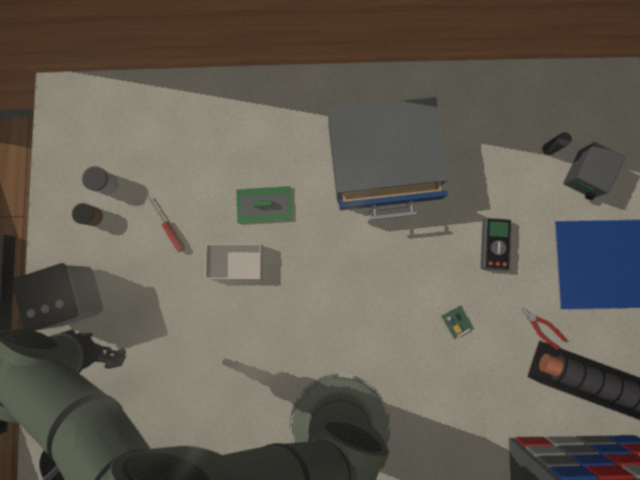

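View pics/wrist0.png

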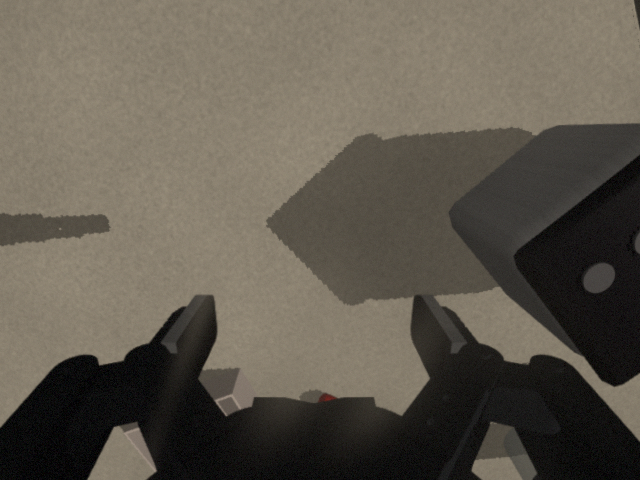

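Run:
```python
import cv2
im=cv2.imread('pics/top0.png')
a=cv2.resize(im[90:250,320:480],(640,640),interpolation=cv2.INTER_CUBIC)
cv2.imwrite('pics/c1.png',a[:600])
a=cv2.resize(im[170:300,190:310],None,fx=4.6,fy=4.6,interpolation=cv2.INTER_CUBIC)
cv2.imwrite('pics/c2.png',a)
```

```text
(no output)
```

View pics/c1.png

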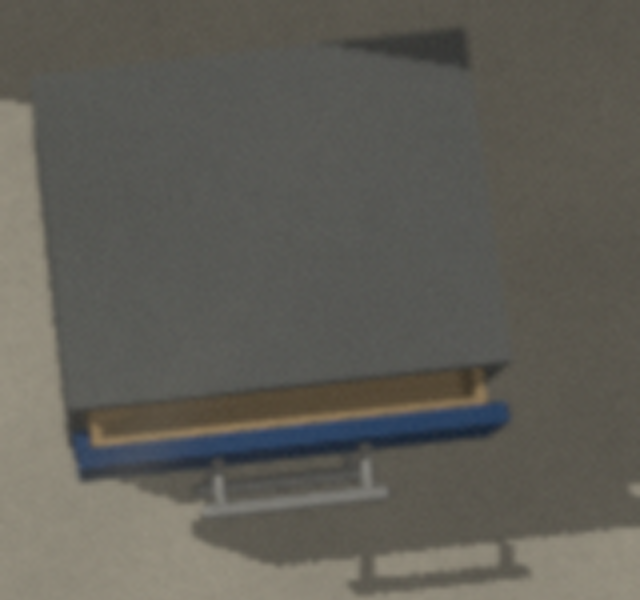

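View pics/c2.png

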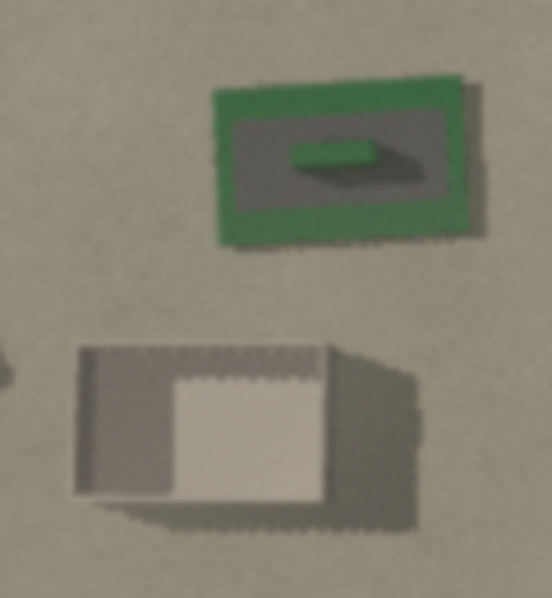

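Run:
```python
from h import *
p=optics.grab_frame('top')
def g(pts,s,o,z): return np.array([ray(p,(a/s+o[0],b/s+o[1]),z) for a,b in pts])
def ang(a,b): d=b-a; return np.degrees(np.arctan2(d[1],d[0])).round(2)
h=g([(205,511),(385,491)],4,(320,90),.112); print('handle',h.round(4),h.mean(0),ang(h[1],h[0]),np.linalg.norm(h[1]-h[0]))
c=g([(70,410),(508,362),(465,30),(33,80)],4,(320,90),.144); print('cab',c.round(4),c.mean(0),ang(c[1],c[0]),ang(c[2],c[3]),ang(c[0],c[3]))
t=g([(78,347),(327,345),(325,503),(73,497)],4.6,(190,170),.048); print('tub',t.round(4),t.mean(0),ang(t[1],t[0]),ang(t[2],t[3]))
l=g([(212,92),(462,75),(470,232),(220,246)],4.6,(190,170),.01); print('lid',l.round(4),l.mean(0),ang(l[1],l[0]),ang(l[2],l[3]))
gr=g([(291,145),(374,140),(376,162),(294,167)],4.6,(190,170),.036); print('grip',gr.round(4),gr.mean(0))
```

```text
handle [[ 0.5848 -0.0961  0.112 ]
 [ 0.5964 -0.2197  0.112 ]] [ 0.59059063 -0.15788689  0.112     ] 95.34 0.12410570107674922
cab [[ 0.6507 -0.0045  0.144 ]
 [ 0.6777 -0.2995  0.144 ]
 [ 0.9103 -0.2804  0.144 ]
 [ 0.8817  0.0167  0.144 ]] [ 0.78006482 -0.14195486  0.144     ] 95.23 95.5 5.24
tub [[0.5218 0.3758 0.048 ]
 [0.5204 0.218  0.048 ]
 [0.4216 0.2194 0.048 ]
 [0.4276 0.378  0.048 ]] [0.47285793 0.29780382 0.048     ] 89.48 87.82
lid [[0.6912 0.2997 0.01  ]
 [0.699  0.1354 0.01  ]
 [0.5955 0.131  0.01  ]
 [0.5894 0.294  0.01  ]] [0.64378138 0.2150341  0.01      ] 92.73 92.15
grip [[0.6502 0.243  0.036 ]
 [0.6524 0.1896 0.036 ]
 [0.6381 0.1884 0.036 ]
 [0.6359 0.241  0.036 ]] [0.64417736 0.21549889 0.036     ]
```

```bash
cat >> h.py <<'E'
def rot(yaw):
    a=np.radians(yaw); x=np.array([np.cos(a),np.sin(a),0]); z=np.array([0,0,-1.]); return np.column_stack([x,np.cross(z,x),z])
def plan(pos,yaw,s=None):
    s=s or st(); R=Ro.from_quat(s['eef_rot']); d=np.array(pos)-s['eef_pos']
    ys=[yaw,yaw+180]; best=min(((R.inv()*Ro.from_matrix(rot(y))).as_rotvec() for y in ys),key=np.linalg.norm)
    for y in ys:
        rv=(R.inv()*Ro.from_matrix(rot(y))).as_rotvec()/.12
        nr=int(np.ceil(np.abs(rv).max()/1.0)) or 1
        print(' yaw',y,'dr tot',rv.round(2),'n',nr,'each',(rv/nr).round(3),'| dp after rot tot',(rot(y).T@d/.3).round(4))
    t=R.as_matrix().T@d/.3; n=int(np.ceil(np.linalg.norm(d)/.041)) or 1
    print(' dp now-frame tot',t.round(4),'n',n,'each',(t/n).round(4), 'j7',round(s['joint_pos'][6],2),'j1',round(s['joint_pos'][0],2))
E
python3 - <<'E'
from h import *
plan((.590,-.158,.20),5.3)
E
```

```text
t 1.55 pos [0.2661 0.5655 0.2313] q [ 0.8443  0.5358  0.     -0.    ] F [-0.1  0.4  0.1] gap 1.004
 yaw 5.3 dr tot [-0.   -0.    8.65] n 9 each [-0.    -0.     0.962] | dp after rot tot [0.8523 2.5012 0.1044]
 yaw 185.3 dr tot [  0.    -0.   -17.53] n 18 each [ 0.    -0.    -0.974] | dp after rot tot [-0.8523 -2.5012  0.1044]
 dp now-frame tot [-1.7226  2.0038  0.1042] n 20 each [-0.0861  0.1002  0.0052] j7 -0.11 j1 -1.2
```

>>> apply_moves([
  {"dp":[-0.086,0.1,0.005]},
  {"dp":[-0.086,0.1,0.005]},
  {"dp":[-0.086,0.1,0.005]},
  {"dp":[-0.086,0.1,0.005]},
  {"dp":[-0.086,0.1,0.005]},
  {"dp":[-0.086,0.1,0.005]},
  {"dp":[-0.086,0.1,0.005]},
  {"dp":[-0.086,0.1,0.005]},
  {"dp":[-0.086,0.1,0.005]},
  {"dp":[-0.086,0.1,0.005]},
], grip=0.4)

```text
invalid input at $.rows[0]: expected keys dp, dr
```

>>> apply_moves([
  {"dr":[0,0,0.96]},
  {"dr":[0,0,0.96]},
  {"dr":[0,0,0.96]},
  {"dr":[0,0,0.96]},
  {"dr":[0,0,0.96]},
  {"dr":[0,0,0.96]},
  {"dr":[0,0,0.96]},
  {"dr":[0,0,0.96]},
  {"dr":[0,0,0.97]},
  {"dp":[0,0,0]},
])

```text
invalid input at $.rows[0]: expected keys dp, dr
```

Run:
```python
from h import *
plan((.590,-.158,.20),5.3)
```

```text
t 1.55 pos [0.2661 0.5655 0.2313] q [ 0.8443  0.5358  0.     -0.    ] F [-0.1  0.4  0.1] gap 1.004
 yaw 5.3 dr tot [-0.   -0.    8.65] n 9 each [-0.    -0.     0.962] | dp after rot tot [0.8523 2.5012 0.1044]
 yaw 185.3 dr tot [  0.    -0.   -17.53] n 18 each [ 0.    -0.    -0.974] | dp after rot tot [-0.8523 -2.5012  0.1044]
 dp now-frame tot [-1.7226  2.0038  0.1042] n 20 each [-0.0861  0.1002  0.0052] j7 -0.11 j1 -1.2
```

Both keys are needed in each row.

>>> apply_moves([
  {"dp":[-0.086,0.1,0.005],"dr":[0,0,0]},
  {"dp":[-0.086,0.1,0.005],"dr":[0,0,0]},
  {"dp":[-0.086,0.1,0.005],"dr":[0,0,0]},
  {"dp":[-0.086,0.1,0.005],"dr":[0,0,0]},
  {"dp":[-0.086,0.1,0.005],"dr":[0,0,0]},
  {"dp":[-0.086,0.1,0.005],"dr":[0,0,0]},
  {"dp":[-0.086,0.1,0.005],"dr":[0,0,0]},
  {"dp":[-0.086,0.1,0.005],"dr":[0,0,0]},
  {"dp":[-0.086,0.1,0.005],"dr":[0,0,0]},
  {"dp":[-0.086,0.1,0.005],"dr":[0,0,0]},
], grip=0.4)

```text
time_s: 2.38
eef_pos: [0.4282, 0.2025, 0.2165]
eef_rot: [0.844, 0.536, 0.0, -0.0]
contact_force: [1.1, 0.0, 0.6]
finger_gap: 0.399
```

>>> apply_moves([
  {"dp":[0,0,0],"dr":[0,0,0.96]},
  {"dp":[0,0,0],"dr":[0,0,0.96]},
  {"dp":[0,0,0],"dr":[0,0,0.96]},
  {"dp":[0,0,0],"dr":[0,0,0.96]},
  {"dp":[0,0,0],"dr":[0,0,0.96]},
  {"dp":[0,0,0],"dr":[0,0,0.96]},
  {"dp":[0,0,0],"dr":[0,0,0.96]},
  {"dp":[0,0,0],"dr":[0,0,0.96]},
  {"dp":[0,0,0],"dr":[0,0,0.97]},
  {"dp":[0,0,0],"dr":[0,0,0]},
])

```text
time_s: 3.22
eef_pos: [0.4277, 0.2045, 0.2164]
eef_rot: [0.999, 0.044, 0.0, -0.0]
contact_force: [0.7, -0.1, -0.3]
finger_gap: 0.396
```

Run:
```python
from h import *
plan((.590,-.158,.20),5.3)
```

```text
t 3.22 pos [0.4277 0.2045 0.2164] q [ 9.991e-01  4.360e-02  1.000e-04 -0.000e+00] F [ 0.7 -0.1 -0.3] gap 0.396
 yaw 5.3 dr tot [-0.   -0.   -0.04] n 1 each [-0.    -0.001 -0.045] | dp after rot tot [0.4271 1.253  0.0545]
 yaw 185.3 dr tot [-0.    0.   26.14] n 27 each [-0.     0.     0.968] | dp after rot tot [-0.4271 -1.253   0.0545]
 dp now-frame tot [0.4338 1.2507 0.0546] n 10 each [0.0434 0.1251 0.0055] j7 -0.37 j1 -0.8
```

>>> apply_moves([
  {"dp":[0.043,0.125,0.005],"dr":[0,0,-0.04]},
  {"dp":[0.043,0.125,0.005],"dr":[0,0,0]},
  {"dp":[0.043,0.125,0.005],"dr":[0,0,0]},
  {"dp":[0.043,0.125,0.005],"dr":[0,0,0]},
  {"dp":[0.043,0.125,0.005],"dr":[0,0,0]},
  {"dp":[0.043,0.125,0.005],"dr":[0,0,0]},
  {"dp":[0.043,0.125,0.005],"dr":[0,0,0]},
  {"dp":[0.043,0.125,0.005],"dr":[0,0,0]},
  {"dp":[0.043,0.125,0.005],"dr":[0,0,0]},
  {"dp":[0.043,0.125,0.005],"dr":[0,0,0]},
  {"dp":[0,0,0],"dr":[0,0,0]},
  {"dp":[0,0,0],"dr":[0,0,0]},
])

```text
time_s: 4.22
eef_pos: [0.5924, -0.1587, 0.2007]
eef_rot: [0.999, 0.049, -0.0, 0.0]
contact_force: [0.1, -0.3, -0.7]
finger_gap: 0.401
```

Run:
```python
from h import *
p=snap('wrist','w1.png')
s=st()
for a in [-.06,0,.06]:
    X=np.array([.590,-.158,.106])+a*np.array([-np.sin(np.radians(5.3)),np.cos(np.radians(5.3)),0]); print(proj(p,X).round(0))
plan((.590,-.158,.088),5.3,s)
```

```text
t 4.27 pos [ 0.5923 -0.1569  0.2009] q [ 9.988e-01  4.980e-02 -3.000e-04 -2.000e-04] F [-0.1  0.6 -0.7] gap 0.4
[311. 310.]
[311. 238.]
[312. 155.]
 yaw 5.3 dr tot [-0.    0.01  0.06] n 1 each [-0.003  0.006  0.059] | dp after rot tot [-0.0079  0.0031  0.3762]
 yaw 185.3 dr tot [-1.000e-02 -0.000e+00 -2.612e+01] n 27 each [-0.    -0.    -0.967] | dp after rot tot [ 0.0079 -0.0031  0.3762]
 dp now-frame tot [-0.0076  0.0032  0.3762] n 3 each [-0.0025  0.0011  0.1254] j7 0.45 j1 -0.07
```

View pics/w1.png

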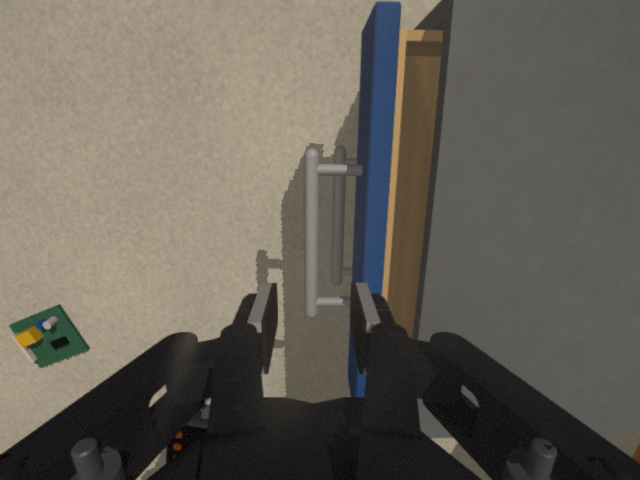

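>>> apply_moves([
  {"dp":[-0.008,0,0.06],"dr":[0,0,0.06]},
  {"dp":[0,0,0.06],"dr":[0,0,0]},
  {"dp":[0,0,0.06],"dr":[0,0,0]},
  {"dp":[0,0,0.06],"dr":[0,0,0]},
  {"dp":[0,0,0.06],"dr":[0,0,0]},
  {"dp":[0,0,0.06],"dr":[0,0,0]},
  {"dp":[0,0,0.016],"dr":[0,0,0]},
  {"dp":[0,0,0],"dr":[0,0,0]},
], grip=0.33)

```text
time_s: 4.93
eef_pos: [0.5914, -0.1545, 0.0892]
eef_rot: [0.999, 0.048, 0.001, -0.001]
contact_force: [0.4, 1.9, 4.3]
finger_gap: 0.328
```

>>> apply_moves([
  {"dp":[0,0,0],"dr":[0,0,0]},
  {"dp":[0,0,0],"dr":[0,0,0]},
  {"dp":[0,0,0],"dr":[0,0,0]},
  {"dp":[0,0,0],"dr":[0,0,0]},
  {"dp":[0,0,0],"dr":[0,0,0]},
  {"dp":[0,0,0],"dr":[0,0,0]},
], grip=0, newtons=40)

```text
time_s: 5.43
eef_pos: [0.5904, -0.1551, 0.0891]
eef_rot: [0.999, 0.047, 0.0, -0.001]
contact_force: [-0.7, 3.3, 6.4]
finger_gap: 0.111
```

>>> apply_moves([
  {"dp":[-0.02,0,0],"dr":[0,0,0]},
  {"dp":[-0.04,0,0],"dr":[0,0,0]},
  {"dp":[-0.04,0,0],"dr":[0,0,0]},
  {"dp":[-0.04,0,0],"dr":[0,0,0]},
  {"dp":[-0.04,0,0],"dr":[0,0,0]},
  {"dp":[-0.04,0,0],"dr":[0,0,0]},
  {"dp":[-0.04,0,0],"dr":[0,0,0]},
  {"dp":[-0.04,0,0],"dr":[0,0,0]},
  {"dp":[-0.04,0,0],"dr":[0,0,0]},
  {"dp":[-0.04,0,0],"dr":[0,0,0]},
  {"dp":[-0.04,0,0],"dr":[0,0,0]},
  {"dp":[-0.02,0,0],"dr":[0,0,0]},
])

```text
time_s: 6.43
eef_pos: [0.4573, -0.1674, 0.089]
eef_rot: [0.999, 0.046, -0.0, -0.001]
contact_force: [0.3, 4.8, 7.1]
finger_gap: 0.112
```

>>> apply_moves([
  {"dp":[-0.01,0,0],"dr":[0,0,0]},
  {"dp":[-0.01,0,0],"dr":[0,0,0]},
  {"dp":[-0.01,0,0],"dr":[0,0,0]},
  {"dp":[-0.01,0,0],"dr":[0,0,0]},
  {"dp":[0,0,0],"dr":[0,0,0]},
])

```text
time_s: 6.85
eef_pos: [0.4461, -0.1685, 0.089]
eef_rot: [0.999, 0.046, -0.0, -0.001]
contact_force: [-2.3, 6.1, 10.2]
finger_gap: 0.109
```

>>> apply_moves([
  {"dp":[-0.007,0,-0.003],"dr":[0,0,0]},
  {"dp":[-0.007,0,0],"dr":[0,0,0]},
  {"dp":[-0.007,0,0],"dr":[0,0,0]},
  {"dp":[0,0,0],"dr":[0,0,0]},
])

```text
time_s: 7.18
eef_pos: [0.4412, -0.169, 0.0893]
eef_rot: [0.999, 0.046, 0.001, -0.0]
contact_force: [10.4, 7.9, -17.3]
finger_gap: 0.109
```

>>> apply_moves([
  {"dp":[-0.006,0,0.002],"dr":[0,0,0]},
  {"dp":[0,0,0],"dr":[0,0,0]},
  {"dp":[0,0,0],"dr":[0,0,0]},
])

```text
time_s: 7.43
eef_pos: [0.4412, -0.169, 0.0892]
eef_rot: [0.999, 0.047, 0.002, -0.0]
contact_force: [16.5, 10.7, -11.3]
finger_gap: 0.111
```

>>> apply_moves([
  {"dp":[0.008,0,0],"dr":[0,0,0]},
  {"dp":[0,0,0],"dr":[0,0,0]},
  {"dp":[0,0,0],"dr":[0,0,0]},
  {"dp":[0,0,0],"dr":[0,0,0]},
], grip=0.3)

```text
time_s: 7.77
eef_pos: [0.4407, -0.1703, 0.0889]
eef_rot: [0.999, 0.045, -0.0, 0.0]
contact_force: [0.1, -0.2, -0.2]
finger_gap: 0.302
```

>>> apply_moves([
  {"dp":[0,0,-0.06],"dr":[0,0,0]},
  {"dp":[0,0,-0.06],"dr":[0,0,0]},
  {"dp":[0,0,-0.06],"dr":[0,0,0]},
  {"dp":[0,0,-0.1],"dr":[0,0,0]},
  {"dp":[0,0,-0.1],"dr":[0,0,0]},
  {"dp":[0,0,-0.1],"dr":[0,0,0]},
  {"dp":[0,0,-0.1],"dr":[0,0,0]},
  {"dp":[0,0,0],"dr":[0,0,0]},
  {"dp":[0,0,0],"dr":[0,0,0]},
])

```text
time_s: 8.52
eef_pos: [0.4413, -0.1704, 0.264]
eef_rot: [0.999, 0.045, 0.001, 0.0]
contact_force: [-0.7, -0.8, -1.1]
finger_gap: 0.297
```

Run:
```python
from h import *
st()
for n in ('scene','top','wrist'):
    p=snap(n,n+'2.png')
    for l in ['relay0','transformer','cab_drawer0_handle','drawer_floor']:
        print(n,l,[(round(d['conf'],2),np.round(d['xyz'],3).tolist(),proj(p,d['xyz']).round().tolist()) for d in models.find_in(p,l)][:7])
```

```text
t 8.52 pos [ 0.4413 -0.1704  0.264 ] q [9.99e-01 4.52e-02 1.40e-03 2.00e-04] F [-0.7 -0.8 -1.1] gap 0.297
scene relay0 [(0.45, [0.616, -0.23, 0.098], [233.0, 206.0]), (0.45, [0.611, -0.154, 0.102], [252.0, 219.0]), (0.43, [0.554, -0.157, 0.107], [270.0, 207.0])]
scene transformer [(0.72, [0.593, -0.071, 0.1], [280.0, 234.0])]
scene cab_drawer0_handle [(0.63, [0.531, -0.152, 0.089], [279.0, 209.0])]
scene drawer_floor [(0.71, [0.523, -0.156, 0.089], [281.0, 207.0])]
top relay0 [(0.47, [0.551, -0.167, 0.106], [397.0, 230.0]), (0.42, [0.609, -0.234, 0.109], [421.0, 208.0]), (0.42, [0.607, -0.162, 0.11], [395.0, 209.0])]
top transformer []
top cab_drawer0_handle [(0.7, [0.59, -0.14, 0.085], [386.0, 217.0])]
top drawer_floor [(0.8, [0.588, -0.136, 0.082], [385.0, 218.0])]
wrist relay0 [(0.78, [0.602, -0.156, 0.109], [490.0, 221.0]), (0.67, [0.604, -0.232, 0.104], [471.0, 293.0]), (0.62, [0.547, -0.163, 0.112], [432.0, 223.0])]
wrist transformer [(0.82, [0.586, -0.076, 0.114], [497.0, 128.0]), (0.64, [0.472, -0.426, 0.025], [320.0, 386.0])]
wrist cab_drawer0_handle [(0.59, [0.583, -0.128, 0.083], [465.0, 184.0]), (0.55, [0.603, -0.232, 0.103], [470.0, 292.0])]
wrist drawer_floor [(0.59, [0.583, -0.128, 0.084], [465.0, 185.0])]
```

View pics/wrist2.png

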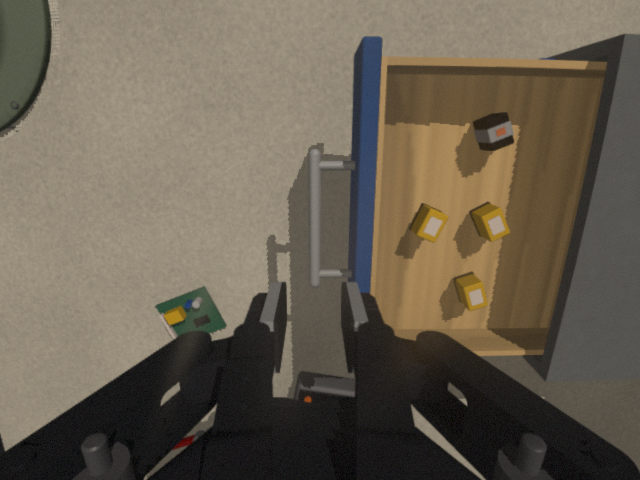

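View pics/top2.png

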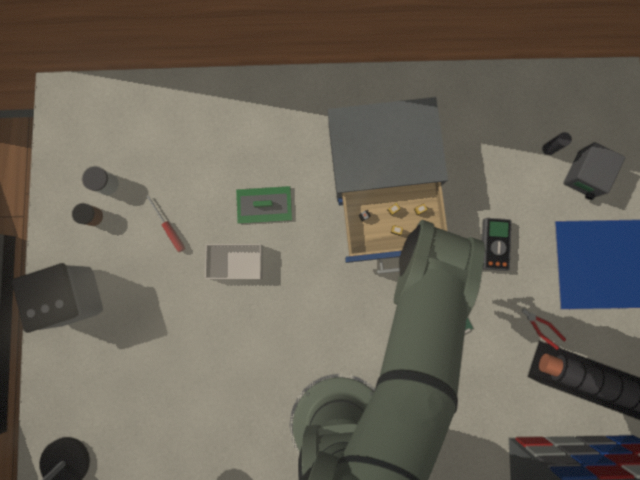

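View pics/scene2.png

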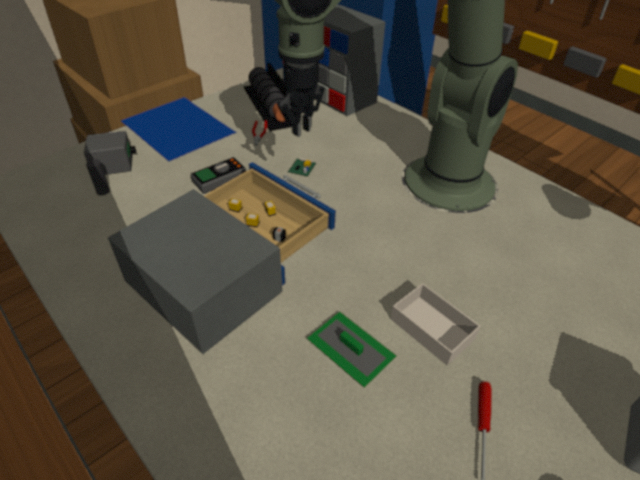

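Run:
```python
import cv2
im=cv2.imread('pics/wrist2.png')
a=cv2.resize(im[95:325,370:560],None,fx=3.2,fy=3.2,interpolation=cv2.INTER_CUBIC)
# only central rows
cv2.imwrite('pics/c3.png',cv2.resize(im[190:320,390:530],None,fx=4.5,fy=4.5,interpolation=cv2.INTER_CUBIC))
cv2.imwrite('pics/c4.png',cv2.resize(im[90:170,450:560],None,fx=5,fy=5,interpolation=cv2.INTER_CUBIC))
```

```text
(no output)
```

View pics/c3.png

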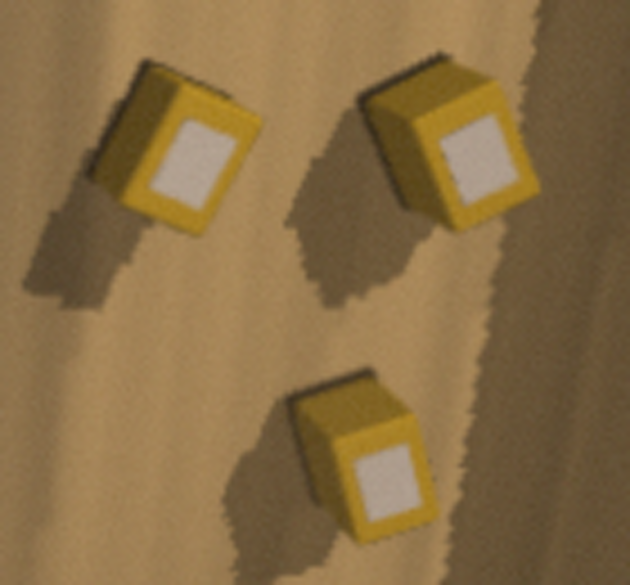

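```bash
cat >> h.py <<'E'
def quad(p,pts,s,o,z):
    g=np.array([ray(p,(a/s+o[0],b/s+o[1]),z) for a,b in pts])
    e=[g[(i+1)%4]-g[i] for i in range(4)]; L=[np.linalg.norm(x) for x in e]
    # long axis
    k=0 if L[0]+L[2]>L[1]+L[3] else 1
    d=e[k]-e[k+2]; a=np.degrees(np.arctan2(d[1],d[0]))%180
    print('c',g.mean(0).round(4),'L',np.round(L,4),'long axis',a.round(1),'short(grip yaw)',((a-90)%180).round(1)); return g.mean(0),a
E
python3 - <<'E'
from h import *
p=optics.grab_frame('wrist')
for q in ([(182,80),(263,122),(203,236),(124,203)],[(413,122),(500,82),(541,189),(462,231)],[(332,434),(411,413),(438,518),(360,543)]): quad(p,q,4.5,(390,190),.108)
plan((.62,-.15,.33),5.3)
E
```

```text
c [ 0.5505 -0.1662  0.108 ] L [0.0196 0.0263 0.0187 0.0276] long axis 74.3 short(grip yaw) 164.3
c [ 0.6098 -0.1598  0.108 ] L [0.0188 0.0258 0.0179 0.0272] long axis 125.0 short(grip yaw) 35.0
c [ 0.6074 -0.2334  0.108 ] L [0.0175 0.0275 0.0179 0.0286] long axis 116.3 short(grip yaw) 26.3
t 9.32 pos [ 0.441  -0.1701  0.2628] q [ 0.999   0.0452 -0.      0.    ] F [ 0.3  0.3 -0.4] gap 0.3
 yaw 5.3 dr tot [-0.    0.   -0.02] n 1 each [-0.     0.    -0.017] | dp after rot tot [ 0.6002 -0.0118 -0.224 ]
 yaw 185.3 dr tot [ 0.    0.   26.16] n 27 each [0.    0.    0.969] | dp after rot tot [-0.6002  0.0118 -0.224 ]
 dp now-frame tot [ 0.6002 -0.013  -0.224 ] n 5 each [ 0.12   -0.0026 -0.0448] j7 0.46 j1 -0.08
```

Run:
```python
from h import *
plan((.6095,-.160,.2),35)
```

```text
t 9.32 pos [ 0.441  -0.1701  0.2628] q [ 0.999   0.0452 -0.      0.    ] F [ 0.3  0.3 -0.4] gap 0.3
 yaw 35 dr tot [-0.    0.   -4.34] n 5 each [-0.     0.    -0.867] | dp after rot tot [0.4794 0.2944 0.2093]
 yaw 215 dr tot [ 0.    0.   21.84] n 22 each [0.    0.    0.993] | dp after rot tot [-0.4794 -0.2944  0.2093]
 dp now-frame tot [0.5623 0.0171 0.2093] n 5 each [0.1125 0.0034 0.0419] j7 0.46 j1 -0.08
```

>>> apply_moves([
  {"dp":[0.112,0.003,0.042],"dr":[0,0,0]},
  {"dp":[0.112,0.003,0.042],"dr":[0,0,0]},
  {"dp":[0.112,0.003,0.042],"dr":[0,0,0]},
  {"dp":[0.112,0.003,0.042],"dr":[0,0,0]},
  {"dp":[0.112,0.003,0.042],"dr":[0,0,0]},
  {"dp":[0,0,0],"dr":[0,0,-0.87]},
  {"dp":[0,0,0],"dr":[0,0,-0.87]},
  {"dp":[0,0,0],"dr":[0,0,-0.87]},
  {"dp":[0,0,0],"dr":[0,0,-0.87]},
  {"dp":[0,0,0],"dr":[0,0,-0.87]},
  {"dp":[0,0,0],"dr":[0,0,0]},
  {"dp":[0,0,0],"dr":[0,0,0]},
], grip=0.5)

```text
time_s: 10.32
eef_pos: [0.6087, -0.1596, 0.1997]
eef_rot: [0.954, 0.3, 0.0, -0.0]
contact_force: [-0.4, 0.3, 0.1]
finger_gap: 0.497
```

Run:
```python
from h import *
p=snap('wrist','w3.png')
for X in ((.5505,-.1662,.108),(.6098,-.1598,.108),(.6074,-.2334,.108)): print(proj(p,X).round())
plan((.6095,-.160,.0845),35)
```

```text
[242. 203.]
[315. 242.]
[259. 313.]
t 10.37 pos [ 0.6087 -0.1595  0.1998] q [ 0.9541  0.2996 -0.     -0.    ] F [0.1 0.3 0.3] gap 0.501
 yaw 35 dr tot [-0.   -0.   -0.02] n 1 each [-0.001 -0.    -0.019] | dp after rot tot [0.0013 0.0027 0.3842]
 yaw 215 dr tot [-0.    0.   26.16] n 27 each [-0.     0.     0.969] | dp after rot tot [-0.0013 -0.0027  0.3842]
 dp now-frame tot [0.0013 0.0027 0.3842] n 3 each [0.0004 0.0009 0.1281] j7 0.88 j1 0.03
```

View pics/w3.png

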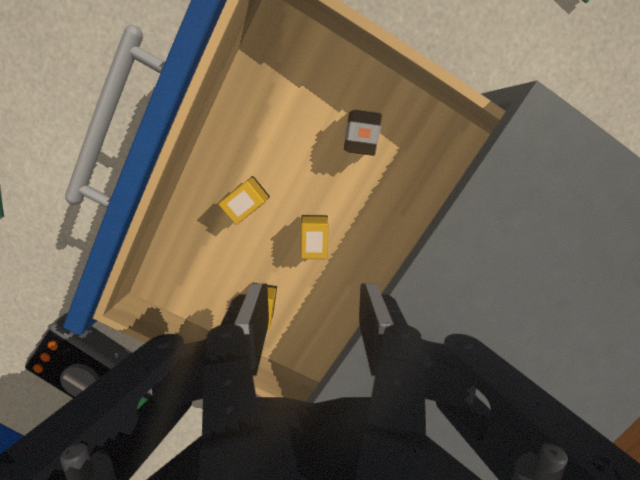

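>>> apply_moves([
  {"dp":[0,0.002,0.06],"dr":[0,0,0]},
  {"dp":[0,0,0.06],"dr":[0,0,0]},
  {"dp":[0,0,0.06],"dr":[0,0,0]},
  {"dp":[0,0,0.06],"dr":[0,0,0]},
  {"dp":[0,0,0.06],"dr":[0,0,0]},
  {"dp":[0,0,0.04],"dr":[0,0,0]},
  {"dp":[0,0,0.03],"dr":[0,0,0]},
  {"dp":[0,0,0.014],"dr":[0,0,0]},
  {"dp":[0,0,0],"dr":[0,0,0]},
])

```text
time_s: 11.12
eef_pos: [0.6089, -0.1599, 0.0841]
eef_rot: [0.954, 0.301, -0.0, -0.0]
contact_force: [0.3, -0.1, 0.2]
finger_gap: 0.502
```

>>> apply_moves([
  {"dp":[0,0,0],"dr":[0,0,0]},
  {"dp":[0,0,0],"dr":[0,0,0]},
  {"dp":[0,0,0],"dr":[0,0,0]},
  {"dp":[0,0,0],"dr":[0,0,0]},
  {"dp":[0,0,0],"dr":[0,0,0]},
  {"dp":[0,0,0],"dr":[0,0,0]},
], grip=0, newtons=40)

```text
time_s: 11.62
eef_pos: [0.6097, -0.1601, 0.0856]
eef_rot: [0.953, 0.301, 0.001, 0.0]
contact_force: [-0.8, 0.6, 6.9]
finger_gap: 0.226
```

>>> apply_moves([
  {"dp":[0,0,-0.04],"dr":[0,0,0]},
  {"dp":[0,0,-0.06],"dr":[0,0,0]},
  {"dp":[0,0,-0.08],"dr":[0,0,0]},
  {"dp":[0,0,-0.08],"dr":[0,0,0]},
  {"dp":[0,0,-0.08],"dr":[0,0,0]},
  {"dp":[0,0,-0.04],"dr":[0,0,0]},
  {"dp":[0,0,0],"dr":[0,0,0]},
])

```text
time_s: 12.2
eef_pos: [0.6103, -0.1603, 0.2021]
eef_rot: [0.953, 0.301, 0.002, 0.001]
contact_force: [0.5, 0.5, 0.1]
finger_gap: 0.225
```

Run:
```python
from h import *
st()
p=snap('wrist','w4.png')
plan((.474,.253,.1),-1.4)
```

```text
t 12.2 pos [ 0.6103 -0.1603  0.2021] q [0.9535 0.3014 0.0021 0.001 ] F [0.5 0.5 0.1] gap 0.225
t 12.25 pos [ 0.6096 -0.16    0.2001] q [9.535e-01 3.015e-01 1.100e-03 5.000e-04] F [ 0.6  0.1 -0.6] gap 0.224
 yaw -1.4 dr tot [ 0.01 -0.02  5.31] n 6 each [ 0.001 -0.003  0.885] | dp after rot tot [-0.4855 -1.3652  0.3336]
 yaw 178.6 dr tot [ 2.000e-02  1.000e-02 -2.087e+01] n 21 each [ 0.001  0.    -0.994] | dp after rot tot [0.4855 1.3652 0.3336]
 dp now-frame tot [ 0.4211 -1.3868  0.3322] n 11 each [ 0.0383 -0.1261  0.0302] j7 0.89 j1 0.03
```

View pics/w4.png

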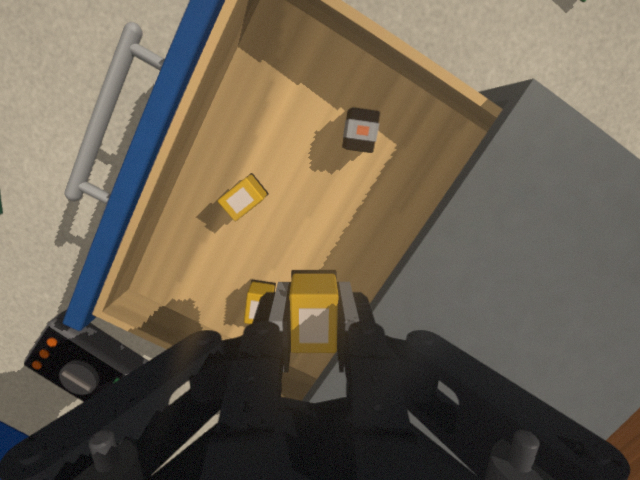

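>>> apply_moves([
  {"dp":[0,0,0],"dr":[0,0,0.885]},
  {"dp":[0,0,0],"dr":[0,0,0.885]},
  {"dp":[0,0,0],"dr":[0,0,0.885]},
  {"dp":[0,0,0],"dr":[0,0,0.885]},
  {"dp":[0,0,0],"dr":[0,0,0.885]},
  {"dp":[0,0,0],"dr":[0,0,0.885]},
])

```text
time_s: 12.75
eef_pos: [0.6085, -0.1598, 0.1974]
eef_rot: [1.0, -0.015, -0.001, -0.0]
contact_force: [0.2, -0.1, -0.1]
finger_gap: 0.224
```

>>> apply_moves([
  {"dp":[-0.044,-0.124,0],"dr":[0,0,0]},
  {"dp":[-0.044,-0.124,0],"dr":[0,0,0]},
  {"dp":[-0.044,-0.124,0],"dr":[0,0,0]},
  {"dp":[-0.044,-0.124,0],"dr":[0,0,0]},
  {"dp":[-0.044,-0.124,0],"dr":[0,0,0]},
  {"dp":[-0.044,-0.124,0],"dr":[0,0,0]},
  {"dp":[-0.044,-0.124,0],"dr":[0,0,0]},
  {"dp":[-0.044,-0.124,0],"dr":[0,0,0]},
  {"dp":[-0.044,-0.124,0],"dr":[0,0,0]},
  {"dp":[-0.044,-0.124,0],"dr":[0,0,0]},
  {"dp":[-0.044,-0.124,0],"dr":[0,0,0]},
  {"dp":[0,0,0],"dr":[0,0,0]},
])

```text
time_s: 13.75
eef_pos: [0.4704, 0.2601, 0.1973]
eef_rot: [1.0, -0.008, -0.001, -0.001]
contact_force: [-1.0, 1.3, 0.4]
finger_gap: 0.227
```

Run:
```python
from h import *
p=snap('wrist','w5.png')
for a in (-.08,.08):
  for b in (-.05,.05): print(proj(p,(.4729+b,.2978+a,.048)).round())
plan((.474,.253,.012),-1.4)
```

```text
[265. 266.]
[372. 264.]
[254.  80.]
[378.  78.]
t 13.8 pos [0.4718 0.2564 0.1973] q [ 1.0e+00 -9.1e-03 -1.0e-03  1.0e-04] F [ 0.7 -0.2 -0.2] gap 0.223
 yaw -1.4 dr tot [0.   0.02 0.05] n 1 each [0.002 0.016 0.051] | dp after rot tot [0.0075 0.0112 0.6178]
 yaw 178.6 dr tot [ -0.03   0.   -26.13] n 27 each [-0.001  0.    -0.968] | dp after rot tot [-0.0075 -0.0112  0.6178]
 dp now-frame tot [0.0086 0.011  0.6178] n 5 each [0.0017 0.0022 0.1236] j7 -0.44 j1 -0.86
```

View pics/w5.png

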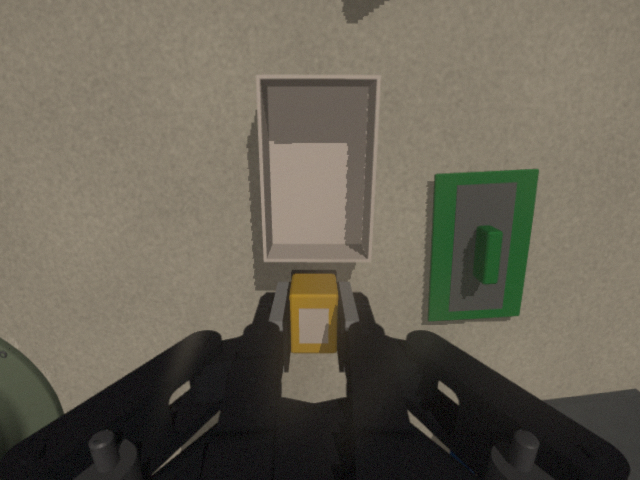

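>>> apply_moves([
  {"dp":[0.007,0.004,0.1],"dr":[0,0,0.05]},
  {"dp":[0,0,0.1],"dr":[0,0,0]},
  {"dp":[0,0,0.1],"dr":[0,0,0]},
  {"dp":[0,0,0.1],"dr":[0,0,0]},
  {"dp":[0,0,0.08],"dr":[0,0,0]},
  {"dp":[0,0,0.06],"dr":[0,0,0]},
  {"dp":[0,0,0.05],"dr":[0,0,0]},
  {"dp":[0,0,0.025],"dr":[0,0,0]},
  {"dp":[0,0,0],"dr":[0,0,0]},
  {"dp":[0,0,0],"dr":[0,0,0]},
])

```text
time_s: 14.63
eef_pos: [0.4762, 0.2508, 0.0141]
eef_rot: [1.0, -0.016, -0.0, 0.0]
contact_force: [0.2, 0.1, 1.0]
finger_gap: 0.227
```

>>> apply_moves([
  {"dp":[0,0,0],"dr":[0,0,0]},
  {"dp":[0,0,0],"dr":[0,0,0]},
  {"dp":[0,0,0],"dr":[0,0,0]},
  {"dp":[0,0,0],"dr":[0,0,0]},
  {"dp":[0,0,-0.04],"dr":[0,0,0]},
  {"dp":[0,0,-0.1],"dr":[0,0,0]},
  {"dp":[0,0,-0.12],"dr":[0,0,0]},
  {"dp":[0,0,-0.12],"dr":[0,0,0]},
  {"dp":[0,0,-0.12],"dr":[0,0,0]},
  {"dp":[0,0,-0.12],"dr":[0,0,0]},
  {"dp":[0,0,0],"dr":[0,0,0]},
], grip=0.4)

```text
time_s: 15.55
eef_pos: [0.4783, 0.2523, 0.2072]
eef_rot: [1.0, -0.016, 0.003, -0.003]
contact_force: [0.8, -0.1, 1.6]
finger_gap: 0.4
```

Run:
```python
from h import *
p=snap('wrist','w6.png')
plan((.607,-.2335,.2),26.3)
```

```text
t 15.6 pos [0.4774 0.2522 0.2044] q [ 0.9999 -0.0153  0.0025 -0.0021] F [-0.4 -0.4 -0. ] gap 0.401
 yaw 26.3 dr tot [-0.02 -0.05 -4.08] n 5 each [-0.005 -0.01  -0.816] | dp after rot tot [-0.33    1.6429  0.0146]
 yaw 206.3 dr tot [-0.07  0.03 22.1 ] n 23 each [-0.003  0.001  0.961] | dp after rot tot [ 0.33   -1.6429  0.0146]
 dp now-frame tot [0.4815 1.6051 0.0101] n 13 each [0.037  0.1235 0.0008] j7 -0.43 j1 -0.86
```

View pics/w6.png

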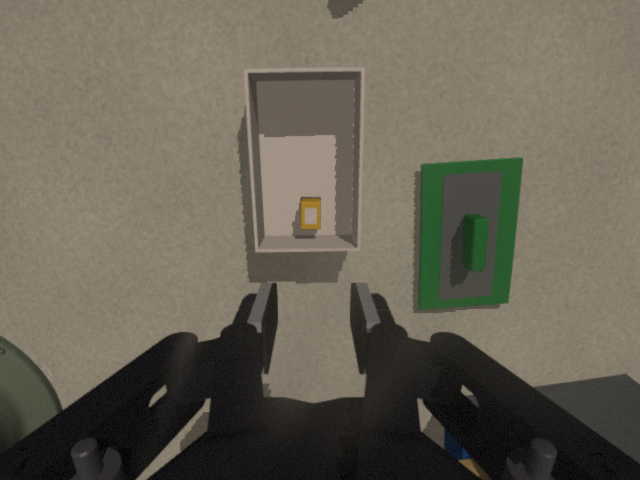

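>>> apply_moves([
  {"dp":[0.037,0.123,0],"dr":[0,0,0]},
  {"dp":[0.037,0.123,0],"dr":[0,0,0]},
  {"dp":[0.037,0.123,0],"dr":[0,0,0]},
  {"dp":[0.037,0.123,0],"dr":[0,0,0]},
  {"dp":[0.037,0.123,0],"dr":[0,0,0]},
  {"dp":[0.037,0.123,0],"dr":[0,0,0]},
  {"dp":[0.037,0.123,0],"dr":[0,0,0]},
  {"dp":[0.037,0.123,0],"dr":[0,0,0]},
  {"dp":[0.037,0.123,0],"dr":[0,0,0]},
  {"dp":[0.037,0.123,0],"dr":[0,0,0]},
  {"dp":[0.037,0.123,0],"dr":[0,0,0]},
  {"dp":[0.037,0.123,0],"dr":[0,0,0]},
], grip=0.5)

```text
time_s: 16.6
eef_pos: [0.5954, -0.197, 0.2001]
eef_rot: [1.0, -0.015, -0.0, -0.0]
contact_force: [0.6, 0.6, -0.1]
finger_gap: 0.501
```

>>> apply_moves([
  {"dp":[0.037,0.123,0],"dr":[0,0,0]},
  {"dp":[0,0,0],"dr":[0,0,-0.815]},
  {"dp":[0,0,0],"dr":[0,0,-0.815]},
  {"dp":[0,0,0],"dr":[0,0,-0.815]},
  {"dp":[0,0,0],"dr":[0,0,-0.815]},
  {"dp":[0,0,0],"dr":[0,0,-0.815]},
  {"dp":[0,0,0],"dr":[0,0,0]},
  {"dp":[0,0,0],"dr":[0,0,0]},
])

```text
time_s: 17.27
eef_pos: [0.6053, -0.2325, 0.2001]
eef_rot: [0.974, 0.226, -0.0, -0.0]
contact_force: [0.6, -0.2, -0.0]
finger_gap: 0.499
```

Run:
```python
from h import *
p=snap('wrist','w7.png')
for X in ((.5505,-.1662,.108),(.6074,-.2334,.108)): print(proj(p,X).round())
plan((.607,-.2335,.0845),26.3)
```

```text
[284. 121.]
[316. 243.]
t 17.32 pos [ 0.6053 -0.2325  0.2001] q [ 9.743e-01  2.253e-01 -2.000e-04 -1.000e-04] F [-0.5  0.   0. ] gap 0.5
 yaw 26.3 dr tot [-0.    0.   -0.04] n 1 each [-0.003  0.003 -0.038] | dp after rot tot [0.0034 0.0056 0.3853]
 yaw 206.3 dr tot [ 0.    0.   26.14] n 27 each [0.    0.    0.968] | dp after rot tot [-0.0034 -0.0056  0.3853]
 dp now-frame tot [0.0036 0.0057 0.3853] n 3 each [0.0012 0.0019 0.1284] j7 0.88 j1 0.11
```

View pics/w7.png

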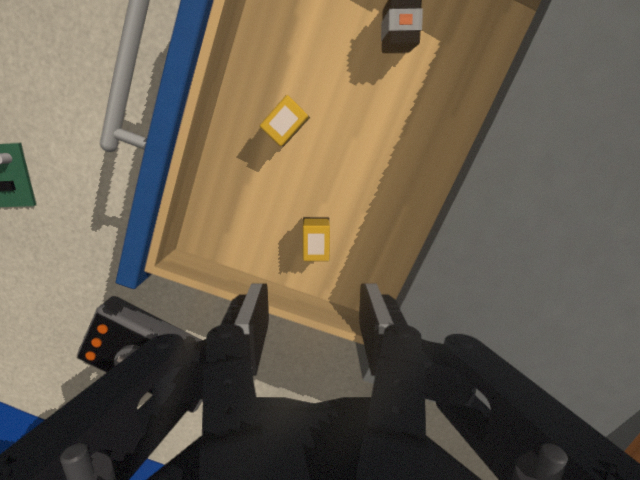

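>>> apply_moves([
  {"dp":[0.004,0.004,0.06],"dr":[0,0,0]},
  {"dp":[0,0,0.06],"dr":[0,0,0]},
  {"dp":[0,0,0.06],"dr":[0,0,0]},
  {"dp":[0,0,0.06],"dr":[0,0,0]},
  {"dp":[0,0,0.06],"dr":[0,0,0]},
  {"dp":[0,0,0.04],"dr":[0,0,0]},
  {"dp":[0,0,0.03],"dr":[0,0,0]},
  {"dp":[0,0,0.014],"dr":[0,0,0]},
  {"dp":[0,0,0],"dr":[0,0,0]},
])

```text
time_s: 18.07
eef_pos: [0.607, -0.2329, 0.0844]
eef_rot: [0.974, 0.227, -0.0, -0.0]
contact_force: [0.5, -0.3, -0.2]
finger_gap: 0.5
```

>>> apply_moves([
  {"dp":[0,0,0],"dr":[0,0,0]},
  {"dp":[0,0,0],"dr":[0,0,0]},
  {"dp":[0,0,0],"dr":[0,0,0]},
  {"dp":[0,0,0],"dr":[0,0,0]},
  {"dp":[0,0,0],"dr":[0,0,0]},
  {"dp":[0,0,0],"dr":[0,0,0]},
], grip=0, newtons=40)

```text
time_s: 18.57
eef_pos: [0.6078, -0.2331, 0.0859]
eef_rot: [0.974, 0.227, 0.001, 0.0]
contact_force: [-0.0, 0.8, 7.2]
finger_gap: 0.226
```

>>> apply_moves([
  {"dp":[0,0,-0.04],"dr":[0,0,0]},
  {"dp":[0,0,-0.06],"dr":[0,0,0]},
  {"dp":[0,0,-0.08],"dr":[0,0,0]},
  {"dp":[0,0,-0.08],"dr":[0,0,0]},
  {"dp":[0,0,-0.08],"dr":[0,0,0]},
  {"dp":[0,0,-0.04],"dr":[0,0,0]},
  {"dp":[0,0,0],"dr":[0,0,0.81]},
  {"dp":[0,0,0],"dr":[0,0,0.81]},
  {"dp":[0,0,0],"dr":[0,0,0.81]},
  {"dp":[0,0,0],"dr":[0,0,0.81]},
  {"dp":[0,0,0],"dr":[0,0,0.81]},
  {"dp":[0,0,0],"dr":[0,0,0]},
])

```text
time_s: 19.57
eef_pos: [0.6072, -0.2327, 0.199]
eef_rot: [1.0, -0.016, -0.0, 0.0]
contact_force: [0.7, 0.1, -0.4]
finger_gap: 0.225
```

Run:
```python
from h import *
plan((.475,.296,.2),-1.4)
```

```text
t 19.57 pos [ 0.6072 -0.2327  0.199 ] q [ 9.999e-01 -1.620e-02 -1.000e-04  0.000e+00] F [ 0.7  0.1 -0.4] gap 0.225
 yaw -1.4 dr tot [ 0.    0.   -0.07] n 1 each [ 0.     0.002 -0.067] | dp after rot tot [-0.4835 -1.7511 -0.0032]
 yaw 178.6 dr tot [ 0.   -0.   26.11] n 27 each [ 0.    -0.     0.967] | dp after rot tot [ 0.4835  1.7511 -0.0032]
 dp now-frame tot [-0.4975 -1.7472 -0.0032] n 14 each [-0.0355 -0.1248 -0.0002] j7 0.46 j1 0.03
```

>>> apply_moves([
  {"dp":[-0.035,-0.125,0],"dr":[0,0,0]},
  {"dp":[-0.035,-0.125,0],"dr":[0,0,0]},
  {"dp":[-0.035,-0.125,0],"dr":[0,0,0]},
  {"dp":[-0.035,-0.125,0],"dr":[0,0,0]},
  {"dp":[-0.035,-0.125,0],"dr":[0,0,0]},
  {"dp":[-0.035,-0.125,0],"dr":[0,0,0]},
  {"dp":[-0.035,-0.125,0],"dr":[0,0,0]},
  {"dp":[-0.035,-0.125,0],"dr":[0,0,0]},
  {"dp":[-0.035,-0.125,0],"dr":[0,0,0]},
  {"dp":[-0.035,-0.125,0],"dr":[0,0,0]},
  {"dp":[-0.035,-0.125,0],"dr":[0,0,0]},
  {"dp":[-0.035,-0.125,0],"dr":[0,0,0]},
])

```text
time_s: 20.57
eef_pos: [0.4929, 0.2221, 0.1993]
eef_rot: [1.0, -0.012, 0.0, -0.0]
contact_force: [1.3, -0.1, 0.6]
finger_gap: 0.228
```

>>> apply_moves([
  {"dp":[-0.035,-0.125,0],"dr":[0,0,0]},
  {"dp":[-0.035,-0.12,0],"dr":[0,0,0]},
  {"dp":[0,0,0],"dr":[0,0,0]},
  {"dp":[0,0,0],"dr":[0,0,0]},
])

```text
time_s: 20.9
eef_pos: [0.4738, 0.2964, 0.1988]
eef_rot: [1.0, -0.01, -0.0, -0.0]
contact_force: [0.8, -1.0, -0.9]
finger_gap: 0.226
```

Run:
```python
from h import *
plan((.475,.296,.0135),-1.4)
p=snap('wrist','w8.png')
```

```text
t 20.9 pos [0.4738 0.2964 0.1988] q [ 9.999e-01 -1.020e-02 -1.000e-04 -1.000e-04] F [ 0.8 -1.  -0.9] gap 0.226
 yaw -1.4 dr tot [-0.    0.    0.03] n 1 each [-0.001  0.002  0.033] | dp after rot tot [0.004  0.0012 0.6177]
 yaw 178.6 dr tot [ -0.    -0.   -26.15] n 27 each [-0.    -0.    -0.968] | dp after rot tot [-0.004  -0.0012  0.6177]
 dp now-frame tot [0.0041 0.0012 0.6177] n 5 each [0.0008 0.0002 0.1235] j7 -0.49 j1 -0.92
```

View pics/w8.png

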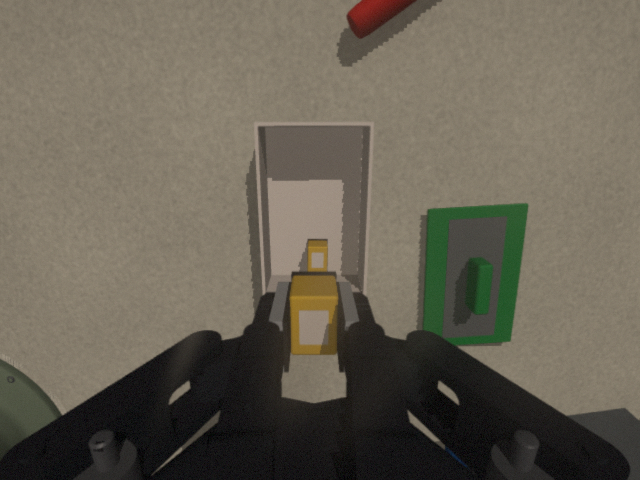

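>>> apply_moves([
  {"dp":[0.004,0,0.1],"dr":[0,0,0.03]},
  {"dp":[0,0,0.1],"dr":[0,0,0]},
  {"dp":[0,0,0.1],"dr":[0,0,0]},
  {"dp":[0,0,0.1],"dr":[0,0,0]},
  {"dp":[0,0,0.08],"dr":[0,0,0]},
  {"dp":[0,0,0.06],"dr":[0,0,0]},
  {"dp":[0,0,0.05],"dr":[0,0,0]},
  {"dp":[0,0,0.025],"dr":[0,0,0]},
  {"dp":[0,0,0],"dr":[0,0,0]},
  {"dp":[0,0,0],"dr":[0,0,0]},
])

```text
time_s: 21.78
eef_pos: [0.4765, 0.2937, 0.0149]
eef_rot: [1.0, -0.016, 0.0, 0.0]
contact_force: [0.3, -0.3, 0.1]
finger_gap: 0.224
```

>>> apply_moves([
  {"dp":[0,0,0],"dr":[0,0,0]},
  {"dp":[0,0,0],"dr":[0,0,0]},
  {"dp":[0,0,0],"dr":[0,0,0]},
  {"dp":[0,0,0],"dr":[0,0,0]},
  {"dp":[0,0,-0.04],"dr":[0,0,0]},
  {"dp":[0,0,-0.1],"dr":[0,0,0]},
  {"dp":[0,0,-0.12],"dr":[0,0,0]},
  {"dp":[0,0,-0.12],"dr":[0,0,0]},
  {"dp":[0,0,-0.12],"dr":[0,0,0]},
  {"dp":[0,0,-0.12],"dr":[0,0,0]},
  {"dp":[0,0,0],"dr":[0,0,0]},
], grip=0.4)

```text
time_s: 22.7
eef_pos: [0.4782, 0.2954, 0.2077]
eef_rot: [1.0, -0.016, 0.003, -0.003]
contact_force: [1.1, 0.9, -0.1]
finger_gap: 0.399
```

Run:
```python
from h import *
p=snap('wrist','w9.png')
plan((.5505,-.1662,.2),164.3)
```

```text
t 22.75 pos [0.4772 0.2952 0.2047] q [ 0.9999 -0.0156  0.0023 -0.0022] F [-0.7 -0.5 -1. ] gap 0.396
 yaw 164.3 dr tot [  0.05  -0.06 -24.16] n 25 each [ 0.002 -0.002 -0.966] | dp after rot tot [-0.6513 -1.4144  0.0157]
 yaw 344.3 dr tot [-0.04 -0.03  2.02] n 3 each [-0.014 -0.011  0.674] | dp after rot tot [0.6513 1.4144 0.0157]
 dp now-frame tot [0.2922 1.5295 0.0104] n 12 each [0.0244 0.1275 0.0009] j7 -0.49 j1 -0.93
```

View pics/w9.png

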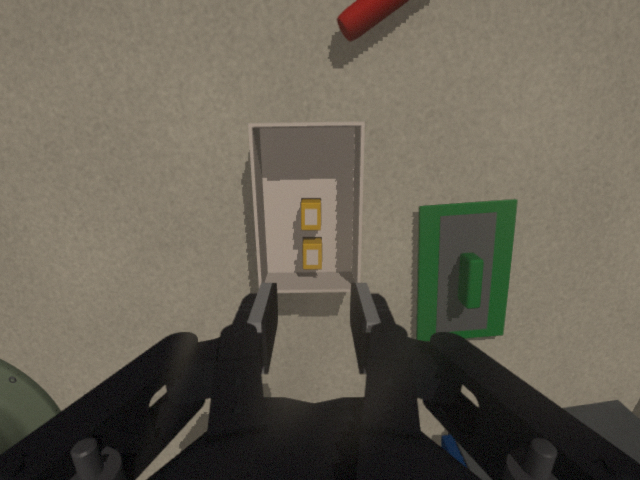

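Two relays stand in the tub at (311,214) and (313,254). Now for relay A.

>>> apply_moves([
  {"dp":[0.024,0.127,0],"dr":[0,0,0]},
  {"dp":[0.024,0.127,0],"dr":[0,0,0]},
  {"dp":[0.024,0.127,0],"dr":[0,0,0]},
  {"dp":[0.024,0.127,0],"dr":[0,0,0]},
  {"dp":[0.024,0.127,0],"dr":[0,0,0]},
  {"dp":[0.024,0.127,0],"dr":[0,0,0]},
  {"dp":[0.024,0.127,0],"dr":[0,0,0]},
  {"dp":[0.024,0.127,0],"dr":[0,0,0]},
  {"dp":[0.024,0.127,0],"dr":[0,0,0]},
  {"dp":[0.024,0.127,0],"dr":[0,0,0]},
  {"dp":[0.024,0.127,0],"dr":[0,0,0]},
  {"dp":[0.024,0.127,0],"dr":[0,0,0]},
], grip=0.5)

```text
time_s: 23.75
eef_pos: [0.5476, -0.1671, 0.2005]
eef_rot: [1.0, -0.016, -0.0, -0.0]
contact_force: [0.4, 0.8, 0.0]
finger_gap: 0.498
```

>>> apply_moves([
  {"dp":[0,0,0],"dr":[0,0,0.67]},
  {"dp":[0,0,0],"dr":[0,0,0.67]},
  {"dp":[0,0,0],"dr":[0,0,0.67]},
  {"dp":[0,0,0],"dr":[0,0,0]},
  {"dp":[0,0,0],"dr":[0,0,0]},
])

```text
time_s: 24.17
eef_pos: [0.5478, -0.1651, 0.2003]
eef_rot: [0.991, -0.134, -0.0, 0.0]
contact_force: [1.0, 0.4, 0.2]
finger_gap: 0.503
```

Run:
```python
from h import *
p=snap('wrist','w10.png')
for X in ((.5505,-.1662,.108),): print(proj(p,X).round())
plan((.5505,-.1662,.0845),164.3)
```

```text
[318. 240.]
t 24.22 pos [ 0.5479 -0.165   0.2004] q [ 9.910e-01 -1.341e-01 -2.000e-04  0.000e+00] F [ 0.9 -0.9  0.9] gap 0.493
 yaw 164.3 dr tot [-1.000e-02  0.000e+00 -2.614e+01] n 27 each [-0.     0.    -0.968] | dp after rot tot [-0.0096 -0.0014  0.3863]
 yaw 344.3 dr tot [0.   0.   0.04] n 1 each [0.001 0.004 0.041] | dp after rot tot [0.0096 0.0014 0.3863]
 dp now-frame tot [0.0097 0.0014 0.3863] n 3 each [0.0032 0.0005 0.1288] j7 0.19 j1 -0.15
```

View pics/w10.png

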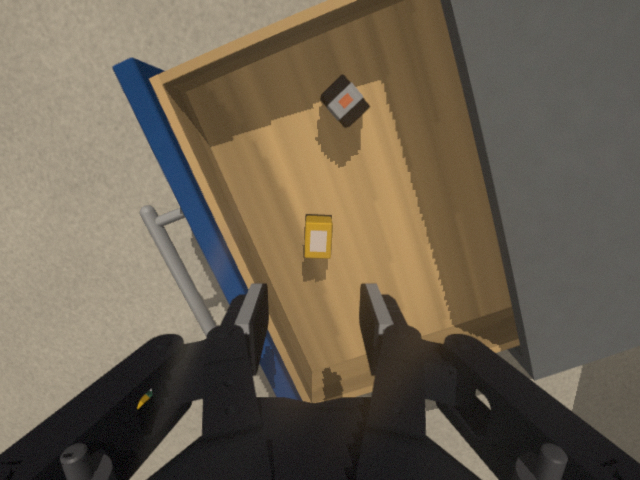

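>>> apply_moves([
  {"dp":[0.009,0,0.06],"dr":[0,0,0]},
  {"dp":[0,0,0.06],"dr":[0,0,0]},
  {"dp":[0,0,0.06],"dr":[0,0,0]},
  {"dp":[0,0,0.06],"dr":[0,0,0]},
  {"dp":[0,0,0.06],"dr":[0,0,0]},
  {"dp":[0,0,0.04],"dr":[0,0,0]},
  {"dp":[0,0,0.03],"dr":[0,0,0]},
  {"dp":[0,0,0.015],"dr":[0,0,0]},
  {"dp":[0,0,0],"dr":[0,0,0]},
])

```text
time_s: 24.97
eef_pos: [0.5504, -0.166, 0.0844]
eef_rot: [0.991, -0.135, -0.0, -0.0]
contact_force: [0.1, -0.3, -0.4]
finger_gap: 0.494
```

>>> apply_moves([
  {"dp":[0,0,0],"dr":[0,0,0]},
  {"dp":[0,0,0],"dr":[0,0,0]},
  {"dp":[0,0,0],"dr":[0,0,0]},
  {"dp":[0,0,0],"dr":[0,0,0]},
  {"dp":[0,0,0],"dr":[0,0,0]},
  {"dp":[0,0,0],"dr":[0,0,0]},
], grip=0, newtons=40)

```text
time_s: 25.47
eef_pos: [0.5512, -0.1661, 0.0858]
eef_rot: [0.991, -0.136, 0.001, -0.0]
contact_force: [-0.6, -0.3, 7.1]
finger_gap: 0.226
```

>>> apply_moves([
  {"dp":[0,0,-0.04],"dr":[0,0,0]},
  {"dp":[0,0,-0.06],"dr":[0,0,0]},
  {"dp":[0,0,-0.08],"dr":[0,0,0]},
  {"dp":[0,0,-0.08],"dr":[0,0,0]},
  {"dp":[0,0,-0.08],"dr":[0,0,0]},
  {"dp":[0,0,-0.04],"dr":[0,0,0]},
  {"dp":[0,0,0],"dr":[0,0,-0.69]},
  {"dp":[0,0,0],"dr":[0,0,-0.69]},
  {"dp":[0,0,0],"dr":[0,0,-0.69]},
  {"dp":[0,0,0],"dr":[0,0,0]},
])

```text
time_s: 26.3
eef_pos: [0.5505, -0.166, 0.1993]
eef_rot: [1.0, -0.01, 0.0, -0.0]
contact_force: [0.1, 0.5, -0.5]
finger_gap: 0.227
```

Run:
```python
from h import *
p=snap('wrist','w11.png')
plan((.475,.339,.2),-1.4)
```

```text
t 26.35 pos [ 0.5505 -0.1661  0.1992] q [ 9.999e-01 -1.270e-02  1.000e-04 -1.000e-04] F [0.2 0.3 0. ] gap 0.225
 yaw -1.4 dr tot [-0.   -0.   -0.01] n 1 each [-0.002 -0.002 -0.007] | dp after rot tot [-0.2928 -1.6769 -0.0026]
 yaw 178.6 dr tot [-0.    0.   26.17] n 27 each [-0.     0.     0.969] | dp after rot tot [ 0.2928  1.6769 -0.0026]
 dp now-frame tot [-0.2943 -1.6766 -0.0022] n 13 each [-0.0226 -0.129  -0.0002] j7 0.4 j1 -0.1
```

View pics/w11.png

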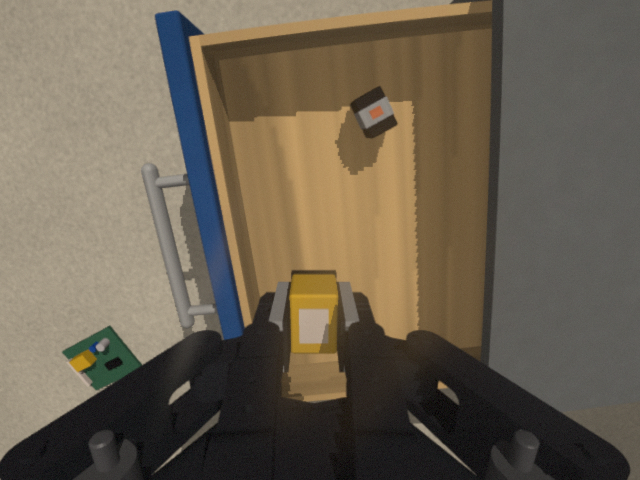

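>>> apply_moves([
  {"dp":[-0.023,-0.129,0],"dr":[0,0,0]},
  {"dp":[-0.023,-0.129,0],"dr":[0,0,0]},
  {"dp":[-0.023,-0.129,0],"dr":[0,0,0]},
  {"dp":[-0.023,-0.129,0],"dr":[0,0,0]},
  {"dp":[-0.023,-0.129,0],"dr":[0,0,0]},
  {"dp":[-0.023,-0.129,0],"dr":[0,0,0]},
  {"dp":[-0.023,-0.129,0],"dr":[0,0,0]},
  {"dp":[-0.023,-0.129,0],"dr":[0,0,0]},
  {"dp":[-0.023,-0.129,0],"dr":[0,0,0]},
  {"dp":[-0.023,-0.129,0],"dr":[0,0,0]},
  {"dp":[-0.023,-0.129,0],"dr":[0,0,0]},
  {"dp":[-0.022,-0.129,0],"dr":[0,0,0]},
])

```text
time_s: 27.35
eef_pos: [0.4785, 0.3021, 0.1991]
eef_rot: [1.0, -0.014, -0.0, 0.0]
contact_force: [0.8, -0.0, -1.3]
finger_gap: 0.22
```

>>> apply_moves([
  {"dp":[-0.02,-0.129,0],"dr":[0,0,0]},
  {"dp":[0,0,0],"dr":[0,0,0]},
  {"dp":[0,0,0],"dr":[0,0,0]},
  {"dp":[0,0,0],"dr":[0,0,0]},
])

```text
time_s: 27.68
eef_pos: [0.4743, 0.3386, 0.1988]
eef_rot: [1.0, -0.013, -0.0, 0.0]
contact_force: [1.3, -0.8, -0.1]
finger_gap: 0.225
```

Run:
```python
from h import *
plan((.475,.339,.0145),-1.4)
p=snap('wrist','w12.png')
```

```text
t 27.68 pos [0.4743 0.3386 0.1988] q [ 9.999e-01 -1.310e-02 -0.000e+00  4.000e-04] F [ 1.3 -0.8 -0.1] gap 0.225
 yaw -1.4 dr tot [ 0.01  0.   -0.02] n 1 each [ 0.007  0.    -0.015] | dp after rot tot [ 0.0024 -0.0015  0.6142]
 yaw 178.6 dr tot [ 0.000e+00 -1.000e-02  2.616e+01] n 27 each [ 0.    -0.     0.969] | dp after rot tot [-0.0024  0.0015  0.6142]
 dp now-frame tot [ 0.0024 -0.002   0.6142] n 5 each [ 0.0005 -0.0004  0.1228] j7 -0.54 j1 -0.98
```

View pics/w12.png

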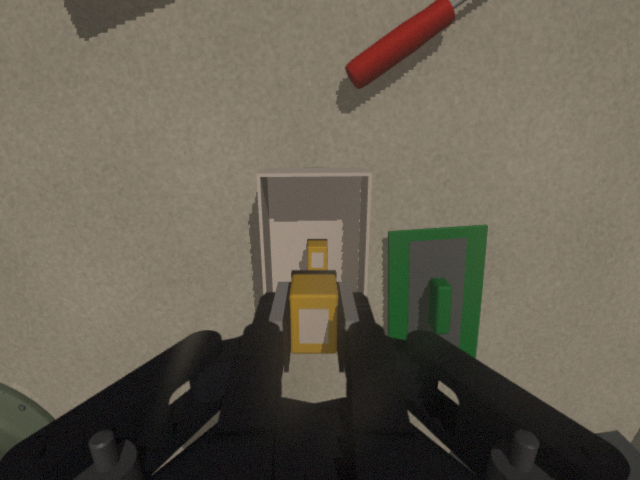

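>>> apply_moves([
  {"dp":[0.002,0,0.1],"dr":[0,0,0]},
  {"dp":[0,0,0.1],"dr":[0,0,0]},
  {"dp":[0,0,0.1],"dr":[0,0,0]},
  {"dp":[0,0,0.1],"dr":[0,0,0]},
  {"dp":[0,0,0.08],"dr":[0,0,0]},
  {"dp":[0,0,0.06],"dr":[0,0,0]},
  {"dp":[0,0,0.05],"dr":[0,0,0]},
  {"dp":[0,0,0.025],"dr":[0,0,0]},
  {"dp":[0,0,0],"dr":[0,0,0]},
  {"dp":[0,0,0],"dr":[0,0,0]},
])

```text
time_s: 28.57
eef_pos: [0.4753, 0.3384, 0.0149]
eef_rot: [1.0, -0.013, 0.0, 0.0]
contact_force: [0.0, 1.0, -0.6]
finger_gap: 0.224
```

>>> apply_moves([
  {"dp":[0,0,0],"dr":[0,0,0]},
  {"dp":[0,0,0],"dr":[0,0,0]},
  {"dp":[0,0,0],"dr":[0,0,0]},
  {"dp":[0,0,0],"dr":[0,0,0]},
  {"dp":[0,0,-0.04],"dr":[0,0,0]},
  {"dp":[0,0,-0.1],"dr":[0,0,0]},
  {"dp":[0,0,-0.12],"dr":[0,0,0]},
  {"dp":[0,0,-0.12],"dr":[0,0,0]},
  {"dp":[0,0,-0.12],"dr":[0,0,0]},
  {"dp":[0,0,-0.12],"dr":[0,0,0]},
  {"dp":[0,0,0],"dr":[0,0,0]},
], grip=0.4)

```text
time_s: 29.48
eef_pos: [0.4771, 0.3402, 0.2079]
eef_rot: [1.0, -0.012, 0.003, -0.003]
contact_force: [0.7, 1.3, 0.4]
finger_gap: 0.399
```

Run:
```python
from h import *
st()
for n in ('scene','top','wrist'):
    p=snap(n,n+'13.png')
    for l in ['relay0','lid','tub']:
        print(n,l,[(round(d['conf'],2),np.round(d['xyz'],3).tolist(),proj(p,d['xyz']).round().tolist()) for d in models.find_in(p,l)][:7])
im=cv2.imread('pics/top13.png')
cv2.imwrite('pics/top13c.png',cv2.resize(im[160:290,190:470],None,fx=2.8,fy=2.8,interpolation=cv2.INTER_CUBIC))
```

```text
t 29.48 pos [0.4771 0.3402 0.2079] q [ 0.9999 -0.0124  0.0033 -0.0031] F [0.7 1.3 0.4] gap 0.399
scene relay0 [(0.76, [0.486, 0.296, 0.024], [428.0, 324.0]), (0.62, [0.479, 0.252, 0.026], [414.0, 310.0])]
scene lid [(0.62, [0.615, 0.246, 0.012], [370.0, 347.0])]
scene tub [(0.75, [0.463, 0.302, 0.022], [436.0, 321.0])]
top relay0 [(0.66, [0.475, 0.334, 0.027], [223.0, 262.0]), (0.42, [0.474, 0.246, 0.031], [252.0, 262.0])]
top lid [(0.67, [0.606, 0.237, 0.011], [257.0, 218.0])]
top tub [(0.69, [0.476, 0.307, 0.007], [234.0, 261.0])]
wrist relay0 [(0.78, [0.476, 0.294, 0.027], [316.0, 258.0]), (0.75, [0.476, 0.257, 0.03], [317.0, 293.0]), (0.61, [0.478, 0.343, 0.033], [318.0, 211.0])]
wrist lid [(0.73, [0.601, 0.261, 0.008], [432.0, 278.0])]
wrist tub [(0.79, [0.47, 0.307, 0.005], [311.0, 239.0])]
```

View pics/top13c.png

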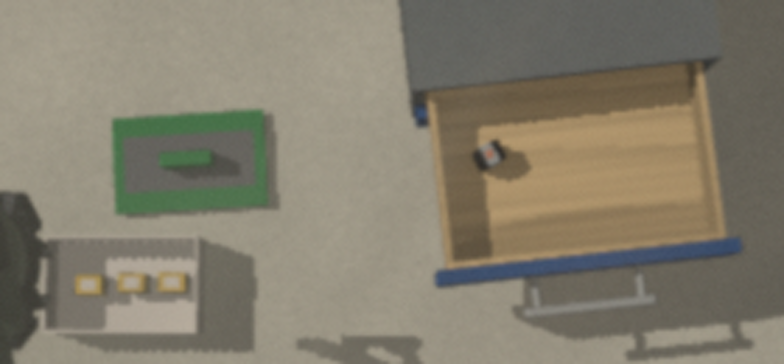

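View pics/wrist13.png

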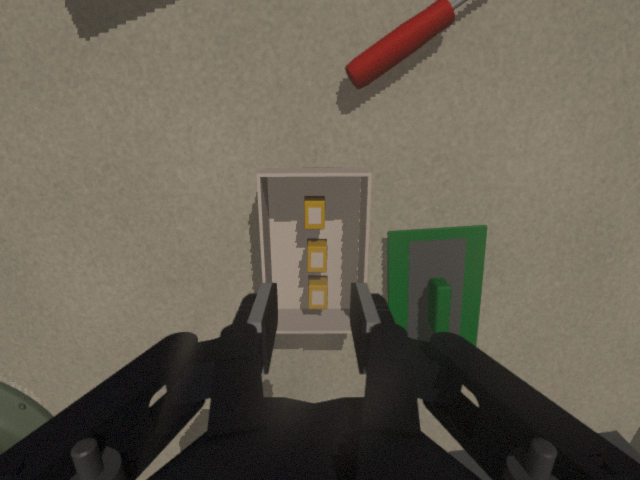

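View pics/scene13.png

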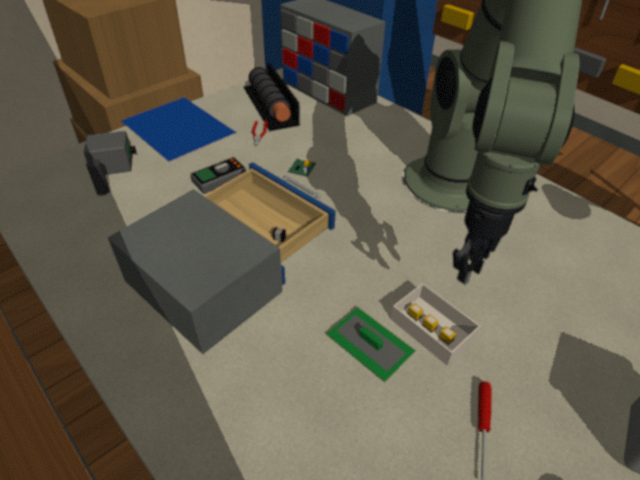

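Run:
```python
import cv2
im=cv2.imread('pics/top13.png')
cv2.imwrite('pics/c5.png',cv2.resize(im[190:285,195:295],None,fx=6,fy=6,interpolation=cv2.INTER_CUBIC))
```

```text
(no output)
```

View pics/c5.png

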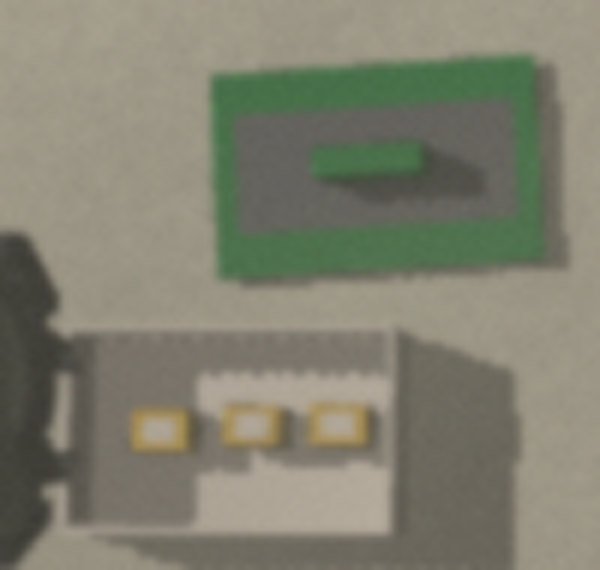

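Run:
```python
from h import *
p=optics.grab_frame('top')
o=(195,190)
quad(p,[(211,75),(533,57),(544,257),(219,280)],6,o,.01)
quad(p,[(314,150),(421,143),(424,171),(317,179)],6,o,.036)
quad(p,[(73,333),(396,330),(394,534),(68,528)],6,o,.048)
plan((.6065,.239,.15),3)
```

```text
c [0.6053 0.2341 0.01  ] L [0.162  0.1007 0.1624 0.1035] long axis 92.6 short(grip yaw) 2.6
c [0.6047 0.2334 0.036 ] L [0.0527 0.0139 0.0526 0.0144] long axis 92.9 short(grip yaw) 2.9
c [0.4731 0.2974 0.048 ] L [0.1569 0.0978 0.1573 0.0939] long axis 88.8 short(grip yaw) 178.8
t 30.13 pos [0.4748 0.3389 0.2001] q [ 9.999e-01 -1.210e-02 -2.000e-04  2.000e-04] F [-0.3  0.7  0.9] gap 0.396
 yaw 3 dr tot [ 0.    0.   -0.64] n 1 each [ 0.003  0.003 -0.637] | dp after rot tot [0.4209 0.3556 0.1671]
 yaw 183 dr tot [ 0.000e+00 -1.000e-02  2.554e+01] n 26 each [ 0.    -0.     0.982] | dp after rot tot [-0.4209 -0.3556  0.1671]
 dp now-frame tot [0.4469 0.3223 0.1671] n 5 each [0.0894 0.0645 0.0334] j7 -0.54 j1 -0.98
```

Run:
```python
from h import *
p=optics.grab_frame('top')
for q in [(161,431),(251,426),(338,425)]: print(ray(p,(q[0]/6+195,q[1]/6+190),.029).round(4))
p=optics.grab_frame('wrist')
for q in [(315,216),(318,259),(318,298)]: print(ray(p,q,.029).round(4))
print([ray(p,q,.048).round(4) for q in [(258,175),(371,174),(266,332)]])
# block grasp
plan((.605,.234,.14),2.8)
```

```text
[0.4745 0.3367 0.029 ]
[0.4763 0.2925 0.029 ]
[0.4761 0.2498 0.029 ]
[0.4755 0.3379 0.029 ]
[0.4775 0.2938 0.029 ]
[0.4767 0.2505 0.029 ]
[array([0.4267, 0.3804, 0.048 ]), array([0.5251, 0.379 , 0.048 ]), array([0.4234, 0.2233, 0.048 ])]
t 30.23 pos [0.4749 0.339  0.2003] q [ 9.999e-01 -1.210e-02 -1.000e-04  1.000e-04] F [ 0.3 -0.6 -0.2] gap 0.397
 yaw 2.8 dr tot [ 0.    0.   -0.61] n 1 each [ 0.001  0.001 -0.608] | dp after rot tot [0.4162 0.3707 0.201 ]
 yaw 182.8 dr tot [ 0.   -0.   25.57] n 26 each [ 0.    -0.     0.984] | dp after rot tot [-0.4162 -0.3707  0.201 ]
 dp now-frame tot [0.4422 0.3393 0.201 ] n 5 each [0.0884 0.0679 0.0402] j7 -0.54 j1 -0.98
```

Run:
```python
from h import *
plan((.53,.19,.25),2.8)
```

```text
t 30.23 pos [0.4749 0.339  0.2003] q [ 9.999e-01 -1.210e-02 -1.000e-04  1.000e-04] F [ 0.3 -0.6 -0.2] gap 0.397
 yaw 2.8 dr tot [ 0.    0.   -0.61] n 1 each [ 0.001  0.001 -0.608] | dp after rot tot [ 0.1593  0.505  -0.1657]
 yaw 182.8 dr tot [ 0.   -0.   25.57] n 26 each [ 0.    -0.     0.984] | dp after rot tot [-0.1593 -0.505  -0.1657]
 dp now-frame tot [ 0.1957  0.492  -0.1657] n 5 each [ 0.0391  0.0984 -0.0331] j7 -0.54 j1 -0.98
```

>>> apply_moves([
  {"dp":[0.039,0.098,-0.033],"dr":[0,0,0]},
  {"dp":[0.039,0.098,-0.033],"dr":[0,0,0]},
  {"dp":[0.039,0.098,-0.033],"dr":[0,0,0]},
  {"dp":[0.039,0.098,-0.033],"dr":[0,0,0]},
  {"dp":[0.039,0.098,-0.033],"dr":[0,0,-0.61]},
  {"dp":[0,0,0],"dr":[0,0,0]},
  {"dp":[0,0,0],"dr":[0,0,0]},
  {"dp":[0,0,0],"dr":[0,0,0]},
])

```text
time_s: 30.9
eef_pos: [0.5296, 0.1911, 0.2498]
eef_rot: [1.0, 0.024, -0.0, -0.0]
contact_force: [-0.6, -0.5, -0.1]
finger_gap: 0.4
```

Run:
```python
from h import *
p=snap('wrist','w14.png'); import pickle; pickle.dump(p,open('w14.pkl','wb'))
im=cv2.imread('pics/w14.png')
for i,X in enumerate([(.4745,.300,.048),(.605,.2345,.02)]):
    c=proj(p,X).round().astype(int); print(c)
cv2.imwrite('pics/c6.png',cv2.resize(im[60:310,140:500],None,fx=2.2,fy=2.2,interpolation=cv2.INTER_CUBIC))
```

```text
[262  94]
[385 168]
```

View pics/c6.png

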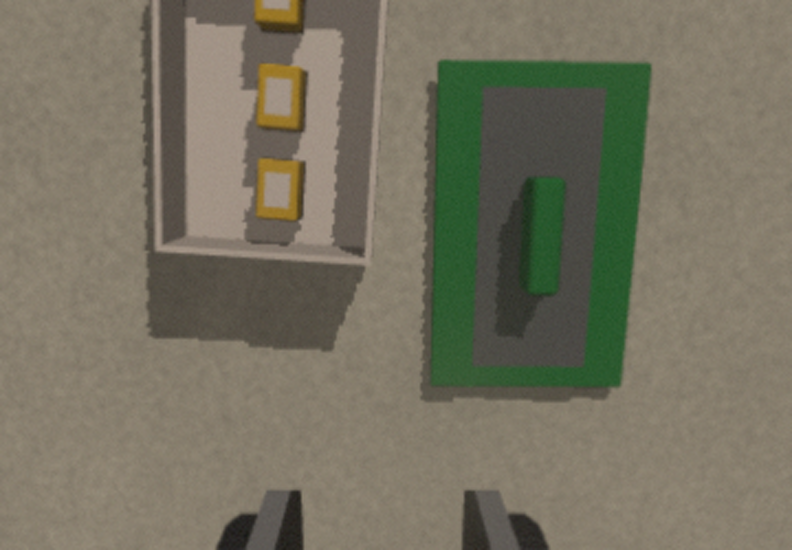

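Run:
```python
import cv2
im=cv2.imread('pics/w14.png')
cv2.imwrite('pics/c7.png',cv2.resize(im[0:200,190:330],None,fx=3,fy=3,interpolation=cv2.INTER_CUBIC))
```

```text
(no output)
```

View pics/c7.png

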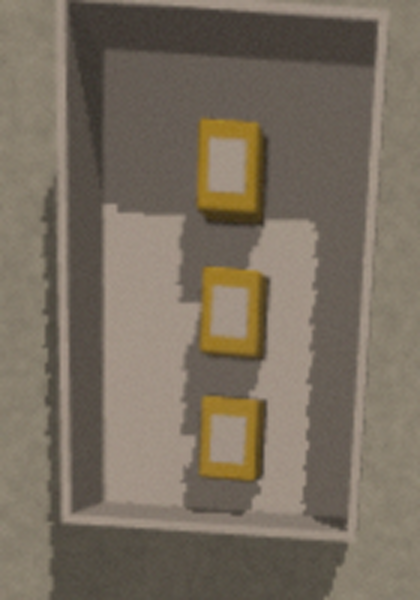

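Run:
```python
from h import *
import pickle; p=pickle.load(open('w14.pkl','rb'))
quad(p,[(56,0),(387,14),(354,542),(62,523)],3,(190,0),.048)
quad(p,[(438,60),(651,65),(620,387),(431,384)],2.2,(140,60),.01)
quad(p,[(529,177),(566,178),(558,293),(525,293)],2.2,(140,60),.036)
for q in [(227,165),(230,312),(228,438)]: print(ray(p,(q[0]/3+190,q[1]/3),.029).round(4))
plan((.6048,.2355,.12),2.8)
```

```text
c [0.4734 0.2995 0.048 ] L [0.0996 0.1591 0.0996 0.157 ] long axis 89.0 short(grip yaw) 179.0
c [0.605  0.2353 0.01  ] L [0.103  0.1626 0.1028 0.1624] long axis 92.6 short(grip yaw) 2.6
c [0.6042 0.236  0.036 ] L [0.0173 0.0541 0.0161 0.0545] long axis 93.3 short(grip yaw) 3.3
[0.4745 0.3384 0.029 ]
[0.4761 0.2928 0.029 ]
[0.4759 0.2512 0.029 ]
t 30.95 pos [0.5294 0.1916 0.2496] q [ 9.997e-01  2.480e-02 -3.000e-04 -1.000e-04] F [0.  0.5 0.6] gap 0.399
 yaw 2.8 dr tot [-0.    0.    0.01] n 1 each [-0.002  0.005  0.007] | dp after rot tot [ 0.2582 -0.1338  0.4319]
 yaw 182.8 dr tot [-1.000e-02 -0.000e+00 -2.617e+01] n 27 each [-0.    -0.    -0.969] | dp after rot tot [-0.2582  0.1338  0.4319]
 dp now-frame tot [ 0.2586 -0.1335  0.4318] n 4 each [ 0.0646 -0.0334  0.108 ] j7 -0.22 j1 -0.74
```

>>> apply_moves([
  {"dp":[0.052,-0.027,0.086],"dr":[0,0,0]},
  {"dp":[0.052,-0.027,0.086],"dr":[0,0,0]},
  {"dp":[0.052,-0.027,0.086],"dr":[0,0,0]},
  {"dp":[0.052,-0.027,0.086],"dr":[0,0,0]},
  {"dp":[0.052,-0.026,0.088],"dr":[0,0,0]},
  {"dp":[0,0,0],"dr":[0,0,0]},
  {"dp":[0,0,0],"dr":[0,0,0]},
], grip=0.45)

```text
time_s: 31.53
eef_pos: [0.6045, 0.2355, 0.1182]
eef_rot: [1.0, 0.025, -0.002, 0.001]
contact_force: [-0.8, -0.8, 0.5]
finger_gap: 0.452
```

Run:
```python
from h import *
plan((.605,.2355,.0145),2.8)
p=snap('wrist','w15.png'); print(proj(p,(.605,.2355,.036)))
```

```text
t 31.53 pos [0.6045 0.2355 0.1182] q [ 9.997e-01  2.520e-02 -1.600e-03  8.000e-04] F [-0.8 -0.8  0.5] gap 0.452
 yaw 2.8 dr tot [0.01 0.03 0.01] n 1 each [0.013 0.027 0.013] | dp after rot tot [0.0015 0.     0.3457]
 yaw 182.8 dr tot [-4.000e-02  2.000e-02 -2.617e+01] n 27 each [-0.002  0.001 -0.969] | dp after rot tot [-0.0015 -0.      0.3457]
 dp now-frame tot [ 0.0027 -0.0005  0.3457] n 3 each [ 0.0009 -0.0002  0.1152] j7 -0.18 j1 -0.67
[315.32145331 244.26459015]
```

View pics/w15.png

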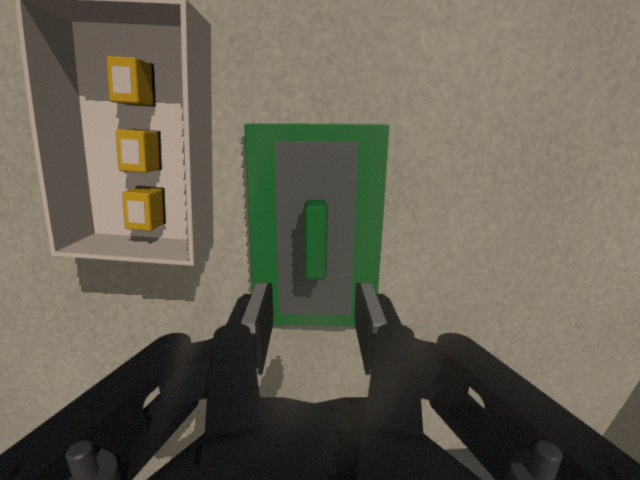

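>>> apply_moves([
  {"dp":[0,0,0.06],"dr":[0,0,0]},
  {"dp":[0,0,0.06],"dr":[0,0,0]},
  {"dp":[0,0,0.06],"dr":[0,0,0]},
  {"dp":[0,0,0.06],"dr":[0,0,0]},
  {"dp":[0,0,0.05],"dr":[0,0,0]},
  {"dp":[0,0,0.03],"dr":[0,0,0]},
  {"dp":[0,0,0.025],"dr":[0,0,0]},
  {"dp":[0,0,0],"dr":[0,0,0]},
  {"dp":[0,0,0],"dr":[0,0,0]},
])

```text
time_s: 32.33
eef_pos: [0.606, 0.2347, 0.0173]
eef_rot: [1.0, 0.025, 0.0, -0.0]
contact_force: [0.4, 0.0, 0.8]
finger_gap: 0.451
```

>>> apply_moves([
  {"dp":[0,0,0],"dr":[0,0,0]},
  {"dp":[0,0,0],"dr":[0,0,0]},
  {"dp":[0,0,0],"dr":[0,0,0]},
  {"dp":[0,0,0],"dr":[0,0,0]},
  {"dp":[0,0,0],"dr":[0,0,0]},
  {"dp":[0,0,0],"dr":[0,0,0]},
], grip=0, newtons=60)

```text
time_s: 32.83
eef_pos: [0.6063, 0.2348, 0.0178]
eef_rot: [1.0, 0.025, 0.001, -0.0]
contact_force: [0.0, -0.2, 7.0]
finger_gap: 0.171
```

>>> apply_moves([
  {"dp":[0,0,-0.03],"dr":[0,0,0]},
  {"dp":[0,0,-0.06],"dr":[0,0,0]},
  {"dp":[0,0,-0.08],"dr":[0,0,0]},
  {"dp":[0,0,-0.08],"dr":[0,0,0]},
  {"dp":[0,0,-0.08],"dr":[0,0,0]},
  {"dp":[0,0,-0.05],"dr":[0,0,0]},
  {"dp":[0,0,0],"dr":[0,0,0]},
  {"dp":[0,0,0],"dr":[0,0,0]},
])

```text
time_s: 33.5
eef_pos: [0.606, 0.2349, 0.132]
eef_rot: [1.0, 0.025, 0.001, -0.0]
contact_force: [-0.2, 0.6, -1.9]
finger_gap: 0.172
```

Run:
```python
from h import *
plan((.4735,.2995,.12),-1.0)
p=snap('wrist','w16.png')
```

```text
t 33.5 pos [0.606  0.2349 0.132 ] q [ 9.997e-01  2.460e-02  8.000e-04 -5.000e-04] F [-0.2  0.6 -1.9] gap 0.172
 yaw -1.0 dr tot [-0.01 -0.01  0.56] n 1 each [-0.008 -0.013  0.556] | dp after rot tot [-0.4455 -0.2075  0.04  ]
 yaw 179.0 dr tot [ 2.000e-02 -1.000e-02 -2.562e+01] n 26 each [ 0.001 -0.    -0.986] | dp after rot tot [0.4455 0.2075 0.04  ]
 dp now-frame tot [-0.4308 -0.2367  0.0395] n 4 each [-0.1077 -0.0592  0.0099] j7 -0.18 j1 -0.67
```

View pics/w16.png

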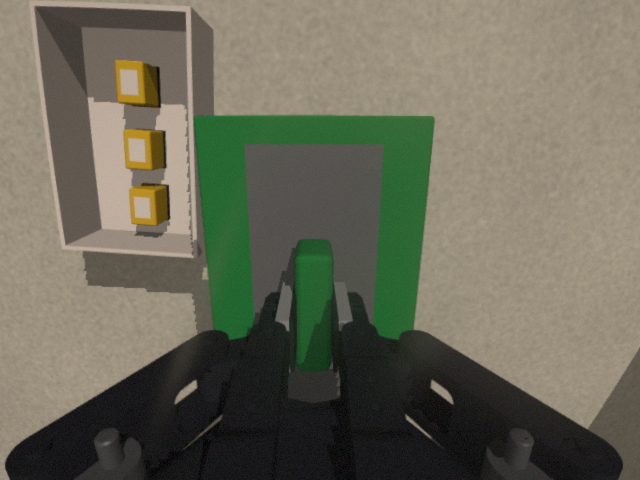

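>>> apply_moves([
  {"dp":[0,0,0],"dr":[0,0,0.28]},
  {"dp":[0,0,0],"dr":[0,0,0.275]},
  {"dp":[-0.045,-0.02,0],"dr":[0,0,0]},
  {"dp":[-0.08,-0.037,0],"dr":[0,0,0]},
  {"dp":[-0.08,-0.037,0],"dr":[0,0,0]},
  {"dp":[-0.08,-0.037,0],"dr":[0,0,0]},
  {"dp":[-0.08,-0.037,0],"dr":[0,0,0]},
  {"dp":[-0.08,-0.037,0],"dr":[0,0,0]},
  {"dp":[0,0,0.04],"dr":[0,0,0]},
  {"dp":[0,0,0],"dr":[0,0,0]},
  {"dp":[0,0,0],"dr":[0,0,0]},
  {"dp":[0,0,0],"dr":[0,0,0]},
])

```text
time_s: 34.55
eef_pos: [0.4741, 0.2976, 0.1186]
eef_rot: [1.0, -0.009, 0.0, 0.0]
contact_force: [0.4, 0.7, -0.8]
finger_gap: 0.17
```

Run:
```python
from h import *
plan((.4735,.2988,.075),-1.0)
p=snap('wrist','w17.png'); p=snap('top','t17.png'); p=snap('scene','s17.png')
im=cv2.imread('pics/s17.png');cv2.imwrite('pics/s17c.png',cv2.resize(im[230:400,300:520],None,fx=3.4,fy=3.4,interpolation=cv2.INTER_CUBIC))
```

```text
t 34.55 pos [0.4741 0.2976 0.1186] q [ 1.0e+00 -9.3e-03  0.0e+00  4.0e-04] F [ 0.4  0.7 -0.8] gap 0.17
 yaw -1.0 dr tot [ 0.01 -0.   -0.01] n 1 each [ 0.007 -0.    -0.01 ] | dp after rot tot [-0.002  -0.0038  0.1454]
 yaw 179.0 dr tot [-0.000e+00 -1.000e-02  2.617e+01] n 27 each [-0.    -0.     0.969] | dp after rot tot [0.002  0.0038 0.1454]
 dp now-frame tot [-0.002  -0.0039  0.1454] n 2 each [-0.001  -0.002   0.0727] j7 -0.41 j1 -0.92
```

View pics/w17.png

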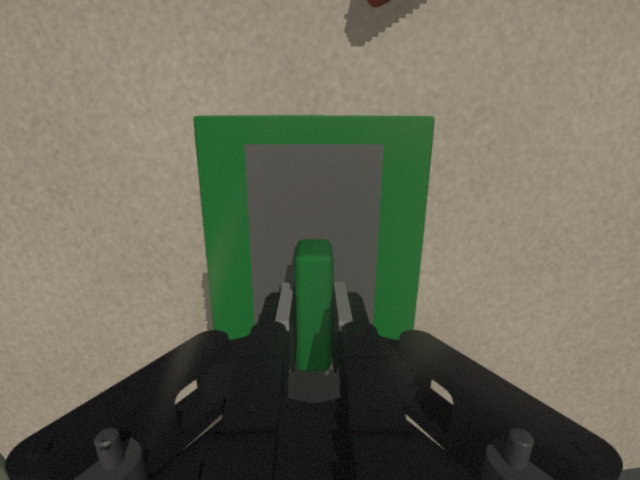

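View pics/s17c.png

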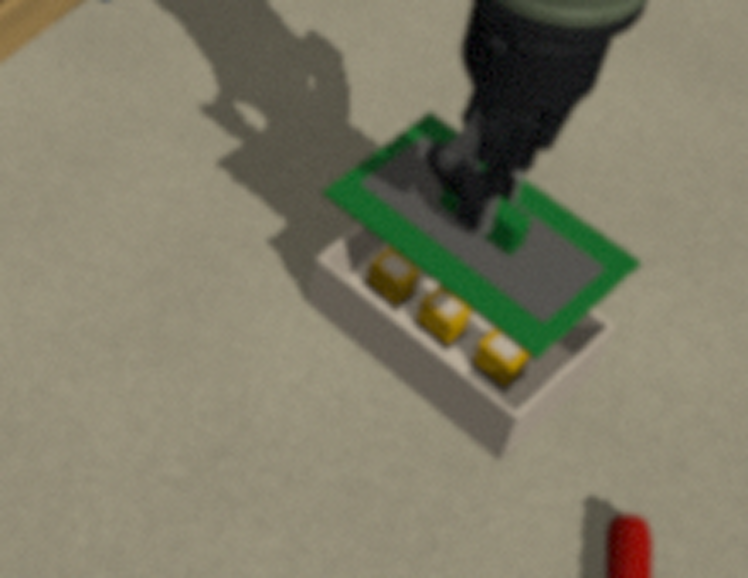

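Run:
```python
from h import *
p=optics.grab_frame('wrist'); st()
for q in [(194,116),(434.5,117)]: print(ray(p,q,.1105).round(4))
```

```text
t 34.75 pos [0.4739 0.298  0.1189] q [ 1.0e+00 -9.2e-03  1.0e-04  0.0e+00] F [-0.1 -0.2 -1.2] gap 0.171
[0.4238 0.3813 0.1105]
[0.5268 0.379  0.1105]
```

>>> apply_moves([
  {"dp":[0,-0.003,0.05],"dr":[0,0,0]},
  {"dp":[0,0,0.05],"dr":[0,0,0]},
  {"dp":[0,0,0.03],"dr":[0,0,0]},
  {"dp":[0,0,0.02],"dr":[0,0,0]},
  {"dp":[0,0,0.012],"dr":[0,0,0]},
  {"dp":[0,0,0.012],"dr":[0,0,0]},
  {"dp":[0,0,0.012],"dr":[0,0,0]},
  {"dp":[0,0,0],"dr":[0,0,0]},
  {"dp":[0,0,0],"dr":[0,0,0]},
])

```text
time_s: 35.5
eef_pos: [0.4735, 0.2994, 0.0632]
eef_rot: [1.0, -0.009, 0.0, -0.0]
contact_force: [0.0, 0.2, -0.5]
finger_gap: 0.171
```

>>> apply_moves([
  {"dp":[0,0,0.005],"dr":[0,0,0]},
  {"dp":[0,0,0.005],"dr":[0,0,0]},
  {"dp":[0,0,0.003],"dr":[0,0,0]},
  {"dp":[0,0,0],"dr":[0,0,0]},
  {"dp":[0,0,0],"dr":[0,0,0]},
])

```text
time_s: 35.92
eef_pos: [0.4735, 0.2995, 0.0596]
eef_rot: [1.0, -0.009, 0.0, -0.0]
contact_force: [-2.3, -1.0, 9.7]
finger_gap: 0.17
```

>>> apply_moves([
  {"dp":[0,0,0.002],"dr":[0,0,0]},
  {"dp":[0,0,0.001],"dr":[0,0,0]},
  {"dp":[0,0,0],"dr":[0,0,0]},
  {"dp":[0,0,0],"dr":[0,0,0]},
])

```text
time_s: 36.25
eef_pos: [0.4735, 0.2995, 0.0595]
eef_rot: [1.0, -0.009, 0.0, -0.001]
contact_force: [-8.1, -3.5, 27.2]
finger_gap: 0.171
```

>>> apply_moves([
  {"dp":[0,0,0],"dr":[0,0,0]},
  {"dp":[0,0,0],"dr":[0,0,0]},
  {"dp":[0,0,0],"dr":[0,0,0]},
  {"dp":[0,0,0],"dr":[0,0,0]},
  {"dp":[0,0,0],"dr":[0,0,0]},
  {"dp":[0,0,0],"dr":[0,0,0]},
])

```text
time_s: 36.75
eef_pos: [0.4735, 0.2995, 0.0595]
eef_rot: [1.0, -0.009, 0.0, -0.0]
contact_force: [-8.1, -4.0, 30.2]
finger_gap: 0.167
```

>>> apply_moves([
  {"dp":[0,0,-0.003],"dr":[0,0,0]},
  {"dp":[0,0,0],"dr":[0,0,0]},
  {"dp":[0,0,0],"dr":[0,0,0]},
])

```text
time_s: 37.0
eef_pos: [0.4736, 0.2995, 0.0596]
eef_rot: [1.0, -0.009, 0.0, -0.0]
contact_force: [-3.5, -1.5, 12.9]
finger_gap: 0.173
```

>>> apply_moves([
  {"dp":[0,0,0],"dr":[0,0,0]},
  {"dp":[0,0,0],"dr":[0,0,0]},
  {"dp":[0,0,0],"dr":[0,0,0]},
  {"dp":[0,0,0],"dr":[0,0,0]},
  {"dp":[0,0,-0.03],"dr":[0,0,0]},
  {"dp":[0,0,-0.06],"dr":[0,0,0]},
  {"dp":[0,0,-0.1],"dr":[0,0,0]},
  {"dp":[0,0,-0.1],"dr":[0,0,0]},
  {"dp":[0,0,-0.1],"dr":[0,0,0]},
  {"dp":[0,0,-0.1],"dr":[0,0,0]},
  {"dp":[0,0,0],"dr":[0,0,0]},
  {"dp":[0,0,0],"dr":[0,0,0]},
], grip=0.4)

```text
time_s: 38.0
eef_pos: [0.4739, 0.2998, 0.2081]
eef_rot: [1.0, -0.009, 0.001, -0.001]
contact_force: [-0.2, 0.6, -1.0]
finger_gap: 0.398
```

Run:
```python
from h import *
st()
p=snap('wrist','w18.png'); p=snap('scene','s18.png')
im=cv2.imread('pics/s18.png');cv2.imwrite('pics/s18c.png',cv2.resize(im[260:380,370:500],None,fx=4.6,fy=4.6,interpolation=cv2.INTER_CUBIC))
plan((.42,-.172,.2),5.3)
```

```text
t 38.0 pos [0.4739 0.2998 0.2081] q [ 1.     -0.0087  0.0011 -0.0012] F [-0.2  0.6 -1. ] gap 0.398
t 38.1 pos [0.473  0.2993 0.2059] q [ 1.0e+00 -8.7e-03 -2.0e-04  1.0e-04] F [ 0.8  0.  -0.3] gap 0.402
 yaw 5.3 dr tot [ 0.    0.   -0.92] n 1 each [ 0.001  0.004 -0.915] | dp after rot tot [-0.321   1.5478  0.0198]
 yaw 185.3 dr tot [ 1.000e-02 -0.000e+00  2.526e+01] n 26 each [ 0.    -0.     0.972] | dp after rot tot [ 0.321  -1.5478  0.0198]
 dp now-frame tot [-0.1494  1.5737  0.0201] n 12 each [-0.0124  0.1311  0.0017] j7 -0.46 j1 -0.97
```

View pics/w18.png

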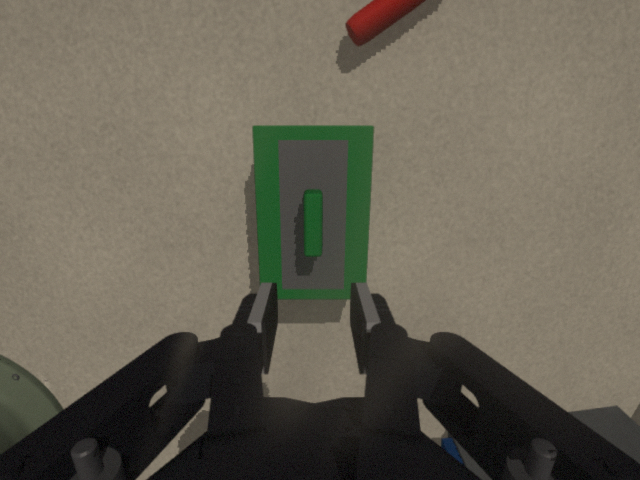

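View pics/s18c.png

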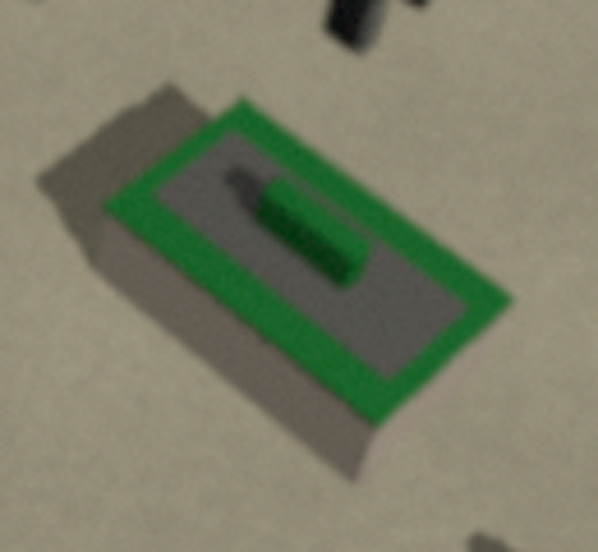

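>>> apply_moves([
  {"dp":[-0.007,0.13,0],"dr":[0,0,0]},
  {"dp":[-0.007,0.13,0],"dr":[0,0,0]},
  {"dp":[-0.007,0.13,0],"dr":[0,0,0]},
  {"dp":[-0.007,0.13,0],"dr":[0,0,0]},
  {"dp":[-0.007,0.13,0],"dr":[0,0,0]},
  {"dp":[-0.007,0.13,0],"dr":[0,0,0]},
  {"dp":[-0.007,0.13,0],"dr":[0,0,0]},
  {"dp":[-0.007,0.13,0],"dr":[0,0,0]},
  {"dp":[-0.007,0.13,0],"dr":[0,0,0]},
  {"dp":[-0.007,0.13,0],"dr":[0,0,0]},
  {"dp":[-0.007,0.13,0],"dr":[0,0,0]},
  {"dp":[-0.006,0.13,0],"dr":[0,0,0]},
])

```text
time_s: 39.1
eef_pos: [0.4392, -0.1698, 0.2054]
eef_rot: [1.0, -0.009, -0.001, -0.0]
contact_force: [2.5, 0.2, 0.9]
finger_gap: 0.404
```

>>> apply_moves([
  {"dp":[0,0,0],"dr":[0,0,-0.91]},
  {"dp":[0,0,0],"dr":[0,0,0]},
  {"dp":[0,0,0],"dr":[0,0,0]},
  {"dp":[0,0,0],"dr":[0,0,0]},
], grip=0.33)

```text
time_s: 39.43
eef_pos: [0.4402, -0.1672, 0.2056]
eef_rot: [0.999, 0.045, -0.001, -0.0]
contact_force: [0.1, 0.0, 0.7]
finger_gap: 0.331
```

Run:
```python
from h import *
plan((.4407,-.1703,.089),5.3)
p=snap('wrist','w19.png')
for a in [-.06,0,.06]:
    X=np.array([.4407,-.1715,.106])+a*np.array([-np.sin(np.radians(5.3)),np.cos(np.radians(5.3)),0]); print(proj(p,X).round(0))
```

```text
t 39.43 pos [ 0.4402 -0.1672  0.2056] q [ 9.99e-01  4.49e-02 -5.00e-04 -3.00e-04] F [0.1 0.  0.7] gap 0.331
 yaw 5.3 dr tot [-0.    0.01 -0.02] n 1 each [-0.005  0.009 -0.022] | dp after rot tot [0.0008 0.0106 0.3888]
 yaw 185.3 dr tot [1.000e-02 1.000e-02 2.616e+01] n 27 each [0.001 0.    0.969] | dp after rot tot [-0.0008 -0.0106  0.3888]
 dp now-frame tot [0.0013 0.0108 0.3887] n 3 each [0.0004 0.0036 0.1296] j7 0.57 j1 -0.16
[315. 313.]
[315. 243.]
[315. 162.]
```

View pics/w19.png

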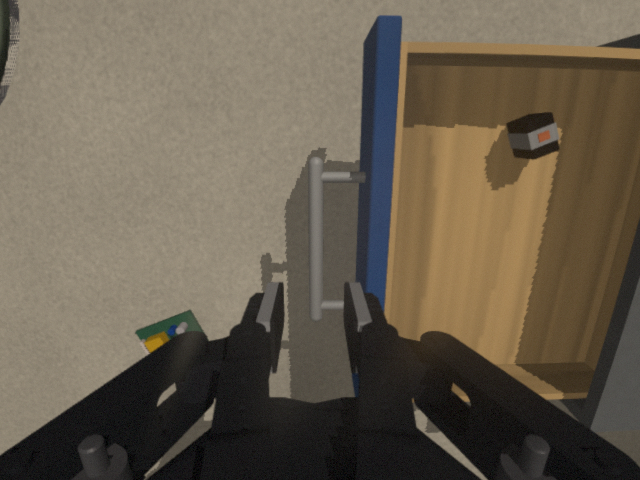

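>>> apply_moves([
  {"dp":[0.001,0.008,0.06],"dr":[0,0,0]},
  {"dp":[0,0,0.06],"dr":[0,0,0]},
  {"dp":[0,0,0.06],"dr":[0,0,0]},
  {"dp":[0,0,0.06],"dr":[0,0,0]},
  {"dp":[0,0,0.06],"dr":[0,0,0]},
  {"dp":[0,0,0.06],"dr":[0,0,0]},
  {"dp":[0,0,0.025],"dr":[0,0,0]},
  {"dp":[0,0,0],"dr":[0,0,0]},
])

```text
time_s: 40.15
eef_pos: [0.4405, -0.1695, 0.0895]
eef_rot: [0.999, 0.046, -0.001, -0.0]
contact_force: [-0.5, 0.9, 0.0]
finger_gap: 0.334
```

>>> apply_moves([
  {"dp":[0,0,0],"dr":[0,0,0]},
  {"dp":[0,0,0],"dr":[0,0,0]},
  {"dp":[0,0,0],"dr":[0,0,0]},
  {"dp":[0,0,0],"dr":[0,0,0]},
  {"dp":[0,0,0],"dr":[0,0,0]},
], grip=0, newtons=40)

```text
time_s: 40.57
eef_pos: [0.4414, -0.1701, 0.091]
eef_rot: [0.999, 0.046, 0.001, -0.0]
contact_force: [3.0, 3.7, 1.1]
finger_gap: 0.109
```

>>> apply_moves([
  {"dp":[0.015,0,0],"dr":[0,0,0]},
  {"dp":[0.03,0,0],"dr":[0,0,0]},
  {"dp":[0.04,0,0],"dr":[0,0,0]},
  {"dp":[0.04,0,0],"dr":[0,0,0]},
  {"dp":[0.05,0,0],"dr":[0,0,0]},
  {"dp":[0.05,0,0],"dr":[0,0,0]},
  {"dp":[0.05,0,0],"dr":[0,0,0]},
  {"dp":[0.05,0,0],"dr":[0,0,0]},
  {"dp":[0.05,0,0],"dr":[0,0,0]},
  {"dp":[0.05,0,0],"dr":[0,0,0]},
  {"dp":[0.04,0,0],"dr":[0,0,0]},
  {"dp":[0.03,0,0],"dr":[0,0,0]},
])

```text
time_s: 41.57
eef_pos: [0.5897, -0.1563, 0.091]
eef_rot: [0.999, 0.046, 0.0, -0.0]
contact_force: [-2.1, 4.8, 8.3]
finger_gap: 0.111
```

>>> apply_moves([
  {"dp":[0.02,0,0],"dr":[0,0,0]},
  {"dp":[0.02,0,0],"dr":[0,0,0]},
  {"dp":[0.015,0,0],"dr":[0,0,0]},
  {"dp":[0.01,0,0],"dr":[0,0,0]},
  {"dp":[0,0,0],"dr":[0,0,0]},
  {"dp":[0,0,0],"dr":[0,0,0]},
])

```text
time_s: 42.07
eef_pos: [0.6086, -0.1546, 0.0911]
eef_rot: [0.999, 0.046, 0.0, -0.0]
contact_force: [0.1, 3.4, 5.3]
finger_gap: 0.111
```

>>> apply_moves([
  {"dp":[0.007,0,0],"dr":[0,0,0]},
  {"dp":[0.007,0,0],"dr":[0,0,0]},
  {"dp":[0.004,0,0],"dr":[0,0,0]},
  {"dp":[0.003,0,0],"dr":[0,0,0]},
  {"dp":[0,0,0],"dr":[0,0,0]},
  {"dp":[0,0,0],"dr":[0,0,0]},
])

```text
time_s: 42.57
eef_pos: [0.6143, -0.1541, 0.091]
eef_rot: [0.999, 0.046, -0.0, -0.0]
contact_force: [-2.1, 4.2, 7.1]
finger_gap: 0.109
```

>>> apply_moves([
  {"dp":[0.003,0,0],"dr":[0,0,0]},
  {"dp":[0.002,0,0],"dr":[0,0,0]},
  {"dp":[0.001,0,0],"dr":[0,0,0]},
  {"dp":[0,0,0],"dr":[0,0,0]},
  {"dp":[0,0,0],"dr":[0,0,0]},
])

```text
time_s: 42.98
eef_pos: [0.6144, -0.1541, 0.091]
eef_rot: [0.999, 0.046, -0.002, -0.001]
contact_force: [-14.3, 5.2, 15.7]
finger_gap: 0.108
```

>>> apply_moves([
  {"dp":[0,0,0],"dr":[0,0,0]},
  {"dp":[0,0,0],"dr":[0,0,0]},
  {"dp":[0,0,0],"dr":[0,0,0]},
  {"dp":[0,0,0],"dr":[0,0,0]},
], grip=0.3)

```text
time_s: 43.32
eef_pos: [0.6162, -0.1545, 0.0906]
eef_rot: [0.999, 0.046, 0.0, 0.0]
contact_force: [-0.7, -0.3, 0.3]
finger_gap: 0.297
```

>>> apply_moves([
  {"dp":[0,0,-0.04],"dr":[0,0,0]},
  {"dp":[0,0,-0.06],"dr":[0,0,0]},
  {"dp":[0,0,-0.08],"dr":[0,0,0]},
  {"dp":[0,0,-0.1],"dr":[0,0,0]},
  {"dp":[0,0,-0.1],"dr":[0,0,0]},
  {"dp":[-0.1,0,-0.05],"dr":[0,0,0]},
  {"dp":[-0.12,0,0],"dr":[0,0,0]},
  {"dp":[-0.12,0,0],"dr":[0,0,0]},
  {"dp":[-0.1,0,0],"dr":[0,0,0]},
  {"dp":[0,0,0],"dr":[0,0,0]},
  {"dp":[0,0,0],"dr":[0,0,0]},
  {"dp":[0,0,0],"dr":[0,0,0]},
])

```text
time_s: 44.32
eef_pos: [0.4855, -0.1664, 0.2204]
eef_rot: [0.999, 0.046, 0.001, 0.0]
contact_force: [0.7, 0.4, 0.1]
finger_gap: 0.3
```

Run:
```python
from h import *
st()
p=snap('scene','s20.png'); p=snap('top','t20.png'); p=snap('wrist','w20.png')
im=cv2.imread('pics/s20.png');cv2.imwrite('pics/s20c.png',cv2.resize(im[130:400,100:500],None,fx=2,fy=2,interpolation=cv2.INTER_CUBIC))
im=cv2.imread('pics/t20.png');cv2.imwrite('pics/t20c.png',cv2.resize(im[80:300,190:530],None,fx=2.3,fy=2.3,interpolation=cv2.INTER_CUBIC))
```

```text
t 44.32 pos [ 0.4855 -0.1664  0.2204] q [9.989e-01 4.600e-02 7.000e-04 0.000e+00] F [0.7 0.4 0.1] gap 0.3
```

View pics/s20c.png

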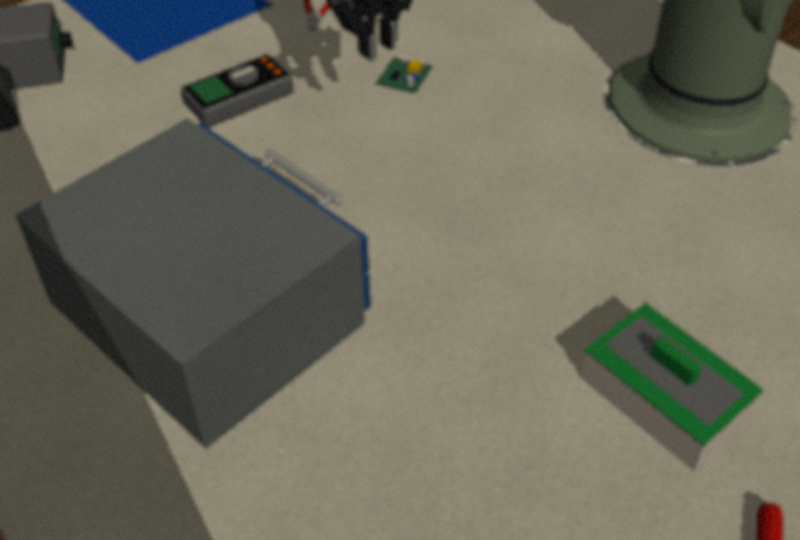

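View pics/t20c.png

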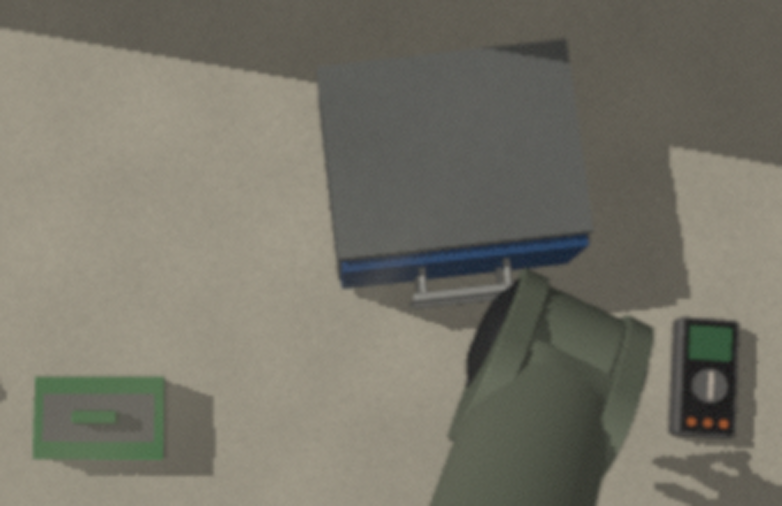

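View pics/w20.png

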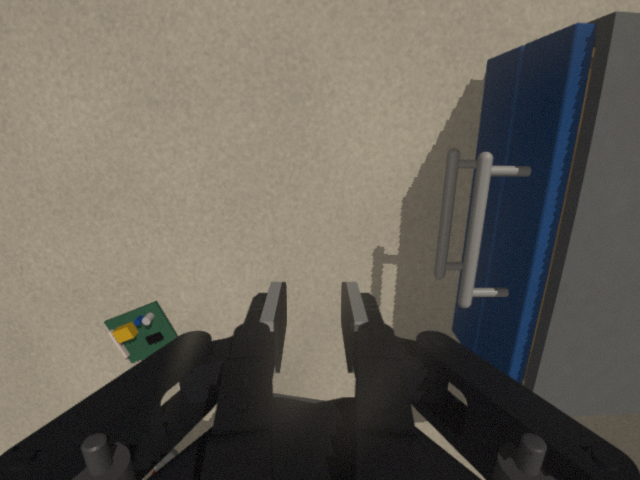

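```bash
python3 -c "
from h import *
st(); print(r.finish_job())"
```

```text
t 44.47 pos [ 0.4855 -0.1663  0.2196] q [9.989e-01 4.620e-02 0.000e+00 2.000e-04] F [ 0.  -0.9  0.5] gap 0.302
the job is handed in; nothing more can be done
None
```

The job is done and was handed in after about 44.5 s; the hand-in itself reports no verdict.

- **Drawer out:** I pulled the top drawer until the force rose sharply at its stop.
- **Relays:** There were three in the drawer. I moved all three into the white tub and left the transformer in the drawer. The camera views reached nearly all the way to the back of the drawer and showed no other relays.
- **Lid:** It had been knocked a few centimetres aside during the run, so I measured its position again before gripping it. I set it on the tub and held it down with about 30 N for a little over half a second. It stopped at the expected seated height, and the pictures show it flat and even all round.
- **Drawer home:** I pushed the drawer in 0.1737 m, matching its 0.1736 m travel, until it hit the end with about 14 N. The last pictures show the front closed against the cabinet.
- **Other objects:** I did not touch the meter, circuit board or screwdriver. The gripper ended open and clear of everything.

No check failed. The only disagreement was about 1.5 mm between the top camera and the arm's own position when locating the tub. I used the wrist camera there, which agreed with the arm.

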